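Snap the nut driver and the screwdriver back into the clip rack

ROBOT

A 6-joint arm with a two-finger parallel gripper is mounted at the origin on the work surface. World frame = base frame: x ahead of the robot, y to its left, z up, the work surface at z = 0. Lengths are in m, angles in rad, forces in N, time in s.
With the tool pointing down it reaches from about 0.3 to 0.775 m from the base axis. Payload 14.6 kg.
Tool frame: the origin (TCP) lies on the centre line of the jaws, within the pads' length; the fingertips stand robot.tip_extent ahead of it and the grasp point (between the pads) lies 5 mm behind it (robot.tip_extent is the distance from the TCP to the fingertips, in m); z points along the fingers, y is the direction in which the jaws open and shut (so a half turn about z gives the same grasp; the last joint's range is limited). The gripper opens to 85 mm and grips with 20 to 120 N. Pads are 22 mm wide; open, the fingers measure 114 mm over their backs; the gripper's body (76 mm by 85 mm) begins 54 mm behind the grasp point. The pads swing forward as they close: fully open they stand 13 mm farther back than shut.
Start: joints at [-1.261, 0.3, 1.521, -0, 1.321, -0.067], TCP at [0.202, -0.511, 0.245] pointing down, gripper open.
Joint ranges: [-3.03, 3.03], [-0.79, 2.21], [0.23, 2.52], [-1.04, 4.18], [0, 3.07], [-2.55, 2.55]. Speed limits (rad/s): [2.22, 2.22, 2.57, 3.14, 3.14, 3.14].

INTERFACE

Orientations are given as [roll, pitch, yaw] about the fixed x, y, z axes, in that order (R = Rz(yaw) Ry(pitch) Rx(roll)).
In Python, from plant import robot, grab_frame, finder gives the robot as it stands. The module is installed in compiled form; this text tells all that it offers.
- The arm moves only by the shell command python3 -m pendant 'ROWS'. ROWS is JSON, a list that holds one entry, the list of rows, each a list of 5 numbers: the shift along the tool's x, y, z in units of 50 mm (1.0 is 50 mm), then the turn about the tool's z in units of 8 degrees (1.0 is 8 degrees), then the closure, from 0 (fully open) to 1 (shut). A call has 1 to 8 rows; each row is the pose to reach, as a shift and turn from the pose commanded when the call began, along the tool's axes at that moment; what a row does not reach only later rows make up. A row lasts 1/10 s, in which the tool goes at most 50 mm and 8.59 degrees, less where a joint would pass 70% of its speed; a pose out of reach is approached as far as the arm can. A call with a gripper value outside its range is refused whole. The fingers move at their own pace and stop on an object; the grip force is fixed at half the most. Time passes only in rows, so rows that repeat a pose let the fingers close. It gives the time, the measured TCP pose, the force and the opening at its end, in the units of the state.
- robot.read_state(): the state, without advancing time (a new reading comes with each control period).
- grab_frame(name): name is "scene" or "top" or "wrist"; returns a dict with "color" (480x640x3 uint8, red, green, blue), "fx", "fy", "cx", "cy" (pixels), "world_to_cam" (4x4, takes a point from world to camera coordinates); the wrist camera has in their place "hand_eye" (4x4, takes a point from camera to tool coordinates, whose origin is the TCP and whose axes are the flange's). Camera axes: x right, y up, looking along -z (the intrinsics and any distortion apply to the point x, -y, -z); pixel columns grow to the right and rows downward; lengths in m; the calibration is good to about 2 mm. A picture is of the moment at which its call begins: read the wrist's pose just before it. There is no depth.
- robot.finish_job(): hands the job in, once; it reports no verdict.
Trained networks look in a picture, given as the dict that the camera call returned (one of the last four; its "shot" number tells which), for a name from the list of things; names that differ only in an ending like _2 or _b are one class to them, and where a whole thing is asked for, a point or a joint stands for the part that bears it (a point fixed in the world has none). Each returns a list of dicts, best first, with "conf" (0 to 1); they miss things now and then, are a little off and sometimes report something else, mostly with a low value. They report only what shows in the picture. A call takes as long as a camera call. They do not tell look-alikes from the thing itself.
- finder.search_frame(target, picture): "box" ([left, top, right, bottom] as shares, 0 to 1, of the picture: columns of its width, rows of its height, round what is visible of it).
- finder.cut_out(target, picture): "pixels" (480x640 bool, what is visible of it) and "box" ([left, top, right, bottom] as shares, 0 to 1, of the picture: columns of its width, rows of its height, round what is visible of it).
The state is a dict: "t": time; "qpos": joint angles; "qvel": joint speeds; "tau": joint torques, N m; "tool_pos": TCP position; "eef_rot": TCP orientation; "force": force on the tool from outside, world axes, zero at the start; "torque": the same for the moment, N m; "opening": finger opening in m.
Only numpy, scipy, OpenCV 4.12 (cv2) and the standard library are available. Lean on these libraries where they do the work, as an engineer would, in place of code of your own. Each camera call takes 0.05 s, during which the arm holds its last target.

TASK

Put the nut driver and the screwdriver back on the sloping tool rack, handle at the low end: press each one sideways into its own pair of spring clips (the nut driver in the wide pair, the screwdriver in the slim pair) until both its handle and its shank have snapped fully home. The rails are springy and give way under your hand, so keep pressing each end until you feel it snap, but do not ram it. Leave the other things on the bench where they are.

Things in the scene. Friction and masses are not known exactly. Their poses are not given: they have to be found in the camera images.
- nut_driver: Nut driver, the larger loose tool, 200 mm, 0.2 kg. Origin on its axis at the collar's front face; x along the axis to the working end. Black handle x -100 to 0: 12 mm hexagons (36 across flats) at both ends, round grip of 30 diameter between; steel shank of 16 diameter x 0 to 70, socket of 24 from 70 to 100. Lies level on hexagon flats, axis 18 above the bench, shank in the air.
- screwdriver: Flat screwdriver, the smaller loose tool, 170 mm, 0.13 kg. Origin on its axis at the collar's front face; x along the axis to the tip. Black handle x -85 to 0: 10 mm hexagons (30 across flats) at both ends, round grip of 22 diameter between; steel shank of 12 diameter x 0 to 66, flattened tip to 85. Lies level on hexagon flats, axis 15 above the bench.
- nut_driver_low (a point): On the nut driver's axis, x = -62 mm: middle of the part of its round grip that belongs in the wide clip of the lower rail. Axes as nut_driver.
- nut_driver_high (a point): On the nut driver's axis, x = +38 mm: the part of its shank that belongs in the wide clip of the upper rail. Axes as nut_driver.
- screwdriver_low (a point): On the screwdriver's axis, x = -55 mm: the part of its round grip that belongs in the slim clip of the lower rail. Axes as screwdriver.
- screwdriver_high (a point): On the screwdriver's axis, x = +45 mm: the part of its shank that belongs in the slim clip of the upper rail. Axes as screwdriver.
- rack: Grey tool rack fixed to the bench, 460 wide (y), 215 mm deep (x); origin on the bench under its middle, z up. Face slopes 18 degrees, low edge to the robot, rising with +x. Two rails across it, 100 mm apart, 80 and 110 mm high, open down to 22 mm between them. Clips on each rail: wide at y +115, one with a chisel (stays) at y 0, slim at y -115. End blocks begin 62 mm outside the wide and slim clips.
- wide_low (a point): Clip seat: where the tool axis lies when home, mid clip; moves with its rail. x uphill along the slope (the shank end's way), y along the rail to the robot's left, z out of the rack. Clip 14 mm long, spring jaws left and right with flared lips, for the nut driver's 30 mm grip. Lips reach 18 mm out from the seat; the grip first touches them 22 mm out.
- wide_high (a point): Clip seat: where the tool axis lies when home, mid clip; moves with its rail. x uphill along the slope (the shank end's way), y along the rail to the robot's left, z out of the rack. Clip 14 mm long, spring jaws left and right with flared lips, for the nut driver's 16 mm shank. Lips reach 14 mm out from the seat; the shank first touches them 13 mm out.
- slim_low (a point): Clip seat: where the tool axis lies when home, mid clip; moves with its rail. x uphill along the slope (the shank end's way), y along the rail to the robot's left, z out of the rack. Clip 14 mm long, spring jaws left and right with flared lips, for the screwdriver's 22 mm grip. Lips reach 16 mm out from the seat; the grip first touches them 17 mm out.
- slim_high (a point): Clip seat: where the tool axis lies when home, mid clip; moves with its rail. x uphill along the slope (the shank end's way), y along the rail to the robot's left, z out of the rack. Clip 14 mm long, spring jaws left and right with flared lips, for the screwdriver's 12 mm shank. Lips reach 13 mm out from the seat; the shank first touches them 11 mm out.
- rail_low: Lower clip rail, thin steel strip 24 mm wide, with its clips; origin on its outer face at its middle, z out of the rack; seats are 22 mm above it. Pressed, it gives along -z up to 26 mm and springs back: some 2 N to start, then 0.5 N/mm. A clip snaps at about 7 to 10 N on it, the rail then 9 to 16 mm in; the force drops, the rail springs back.
- rail_high: Upper clip rail, made like the lower one, gives on its own. A tool pressed only as far as where its seat stood at rest often leaves the shank clip unsnapped, 10 to 15 mm proud: press on, or press the shank beside the clip.
- spray_can: Bystander: spray can standing upright, 60 mm across, 190 mm tall; origin at the centre of its underside.
- trim_wedge: Bystander: flat red plastic trim wedge, about 165 mm long, 22 mm wide, 8 mm thick, lying on the bench; origin at its middle on the underside.
- marker_a: Bystander: marker pen lying on the bench, 131 mm long, 18 mm thick; origin near its middle on the underside.
- marker_b: Bystander: a second marker pen of the same size lying on the bench; origin near its middle on the underside.
Mind the look-alikes: they are no part of the job. What is shaped like the nut_driver but purple is not meant.

How it is judged:
By the outcome, as a careful person would: the job done as asked, in the order asked, and still so for the second after the job is handed in, with the robot touching nothing.
It also fails if it takes over 69 s, if anything falls off the work surface, if the arm or the gripper's body presses on something with over 40 N, if the wrist force passes 120 N, or if a joint passes its speed limit or range.

## Working session

There is one attempt and no reset: what is moved stays moved. The work goes in short steps, Python scripts to look and compute and a shell command to move; the robot and the scene stay as the last step left them, time stands still between calls to the robot, and variables do not carry over. Pictures are saved under pics/ and viewed, and the job is handed in when it is done.

```bash
mkdir -p pics; ls; python3 - <<'E'
from plant import robot, grab_frame, finder
import cv2
s=robot.read_state();print(s, robot.tip_extent)
for n in ("scene","top"):
    f=grab_frame(n);cv2.imwrite(f"pics/{n}0.png",f["color"][:,:,::-1]);print(n,f["fx"],f["fy"],f["cx"],f["cy"],f["world_to_cam"],[k for k in f])
E
```

```text
pics
{'t': 0.0, 'qpos': array([-1.26060214e+00,  3.00496212e-01,  1.52160408e+00, -2.70888590e-06,
        1.32069398e+00, -6.65805890e-02]), 'qvel': array([ 3.86130358e-04,  2.79951216e-05, -3.93344855e-04,  1.24730179e-04,
        6.81291789e-04, -3.02379046e-04]), 'tau': array([-1.57882137e-04, -5.43495226e+01, -3.61793911e+01, -6.69557107e-05,
        4.05838524e-03, -1.01781768e-05]), 'tool_pos': array([ 0.202296  , -0.51120454,  0.2446978 ]), 'eef_rot': array([-3.14039352e+00, -7.73272724e-05,  3.76775397e-01]), 'force': array([ 0.00972944, -0.34398441,  0.72793821]), 'torque': array([0.05677666, 0.01463557, 0.04248775]), 'opening': 0.08536331078007052} 0.014
scene 464.98875018391476 464.98875018391476 321.1553219321049 241.9178060908845 [[ 0.30751188  0.95140074  0.01652511 -0.18622245]
 [-0.74611771  0.23030949  0.62471265  0.28174755]
 [ 0.59054619 -0.20443624  0.78067985 -1.2176232 ]
 [ 0.          0.          0.          1.        ]] ['color', 'fx', 'fy', 'cx', 'cy', 'world_to_cam', 'shot']
top 540.6447659766917 540.6447659766917 312.39390776610924 237.83500421724833 [[ 0.02070265 -0.99975887  0.00732081  0.03848117]
 [ 0.99337107  0.0213974   0.11294273 -0.4890491 ]
 [-0.11307214  0.00493407  0.99357453 -0.99912745]
 [ 0.          0.          0.          1.        ]] ['color', 'fx', 'fy', 'cx', 'cy', 'world_to_cam', 'shot']
```

View pics/scene0.png

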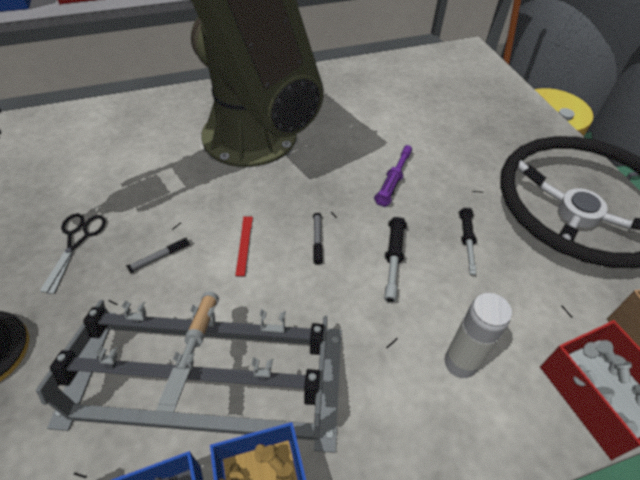

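View pics/top0.png

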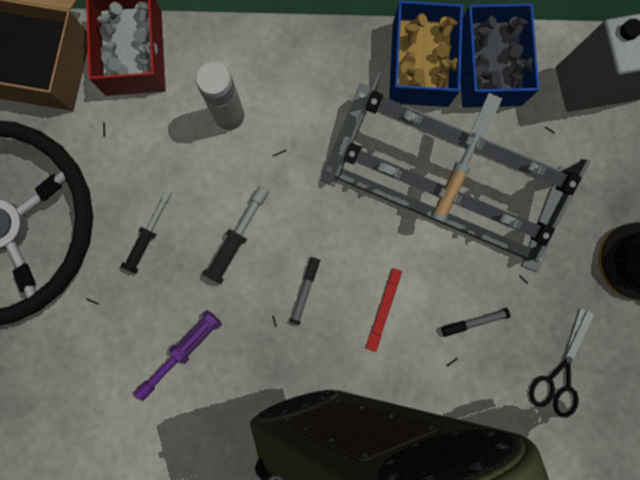

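```bash
cat > h.py <<'E'
import numpy as np, cv2
def proj(P,f):
    P=np.atleast_2d(P); W=f["world_to_cam"]
    c=P@W[:3,:3].T+W[:3,3]
    return np.c_[f["fx"]*c[:,0]/-c[:,2]+f["cx"], f["fy"]*(-c[:,1])/-c[:,2]+f["cy"]]
def ray(uv,f):
    W=f["world_to_cam"];d=np.array([(uv[0]-f["cx"])/f["fx"],-(uv[1]-f["cy"])/f["fy"],-1])
    o=-W[:3,:3].T@W[:3,3];return o,W[:3,:3].T@d
def onplane(uv,f,z):
    o,d=ray(uv,f);return o+d*(z-o[2])/d[2]
def wristframe(f,s):
    from scipy.spatial.transform import Rotation as R
    T=np.eye(4);T[:3,:3]=R.from_euler('xyz',s["eef_rot"]).as_matrix();T[:3,3]=s["tool_pos"]
    f=dict(f);f["world_to_cam"]=np.linalg.inv(T@f["hand_eye"]);return f
SEG={'nut_driver':([(-.1,-.088,.0195),(-.088,-.012,.015),(-.012,0,.0195),(0,.07,.008),(.07,.1,.012)]),
'screwdriver':([(-.085,-.075,.0163),(-.075,-.010,.011),(-.010,0,.0163),(0,.066,.006),(.066,.085,.005)])}
def render(name,p,f,pitch=0):
    # p: x,y,z,yaw ; pitch up
    x,y,z,yaw=p
    a=np.array([np.cos(yaw)*np.cos(pitch),np.sin(yaw)*np.cos(pitch),np.sin(pitch)]);b=np.array([-np.sin(yaw),np.cos(yaw),0]);c=np.cross(a,b)
    m=np.zeros((480*4,640*4),np.uint8);t=np.linspace(0,2*np.pi,24)
    for s,e,r in SEG[name]:
        pts=np.vstack([np.array([x,y,z])+u*a+r*(np.cos(t)[:,None]*b+np.sin(t)[:,None]*c) for u in (s,e)])
        q=proj(pts,f);h=cv2.convexHull(((q+.5)*4).astype(np.int32));cv2.fillConvexPoly(m,h,255)
    return cv2.resize(m,(640,480),interpolation=cv2.INTER_AREA)/255.
E
python3 - <<'E'
from plant import robot, grab_frame, finder
from h import *
from scipy.optimize import minimize
fs=[grab_frame("top"),grab_frame("scene")]
import pickle
pickle.dump(fs,open("fs.pkl","wb"))
for name,z,g in (("nut_driver",.018,(235,235)),("screwdriver",.015,(147,233))):
    g0=onplane(g,fs[0],z); ms=[]
    for f in fs:
        L=finder.cut_out(name,f)
        for d in L: print(name,d["conf"],np.array(d["box"])*[640,480,640,480])
        q=proj(g0,f)[0]
        L=[d for d in L if cv2.distanceTransform((~d["pixels"]).astype(np.uint8),2,3)[int(q[1]),int(q[0])]<8]
        ms.append(L[0]["pixels"].astype(float) if L else None)
    def cost(p,idx=(0,1)):
        c=0
        for i in idx:
            if ms[i] is None: continue
            r=render(name,(p[0]/100,p[1]/100,z,p[2]/10),fs[i]);c+=1-np.minimum(r,ms[i]).sum()/np.maximum(r,ms[i]).sum()
        return c
    for idx in ((0,),(1,),(0,1)):
        r=min((minimize(cost,[g0[0]*100,g0[1]*100,y],args=(idx,),method="Nelder-Mead",options=dict(initial_simplex=[[g0[0]*100,g0[1]*100,y],[g0[0]*100+2,g0[1]*100,y],[g0[0]*100,g0[1]*100+2,y],[g0[0]*100,g0[1]*100,y+1.5]])) for y in (-5,-2)),key=lambda r:r.fun)
        print(name,idx,r.x/[100,100,10],r.fun)
# rack crops
cv2.imwrite("pics/rtop.png",cv2.resize(fs[0]["color"][60:280,310:610,::-1],None,fx=2.6,fy=2.6,interpolation=cv2.INTER_CUBIC))
cv2.imwrite("pics/rscene.png",cv2.resize(fs[1]["color"][270:450,40:350,::-1],None,fx=2.5,fy=2.5,interpolation=cv2.INTER_CUBIC))
E
```

```text
nut_driver 0.81 [133.824 309.024 222.912 399.6  ]
nut_driver 0.56 [205.376 188.976 268.096 280.08 ]
nut_driver 0.81 [382.912 214.08  409.6   304.176]
nut_driver 0.77 [377.984 143.808 413.376 205.008]
nut_driver (0,) [ 0.49533327  0.19215248 -0.49004315] 0.07403552242746736
nut_driver (1,) [ 0.49535114  0.19225485 -0.48723687] 0.06028179703677994
nut_driver (0, 1) [ 0.49535183  0.19224137 -0.48888974] 0.13371538570795372
screwdriver 0.83 [117.376 191.088 171.968 271.296]
screwdriver 0.33 [357.376  91.584 540.288 237.6  ]
screwdriver 0.87 [458.176 206.592 479.616 270.384]
screwdriver 0.3 [312.576 213.408 323.904 263.904]
screwdriver (0,) [ 0.49901506  0.36400641 -0.42762836] 0.1004856912367662
screwdriver (1,) [ 0.49959981  0.36361316 -0.42962454] 0.12753342746086294
screwdriver (0, 1) [ 0.49963818  0.36357441 -0.42820144] 0.23050390729647596
```

Excellent agreement between cameras. Now the rack.

View pics/rtop.png

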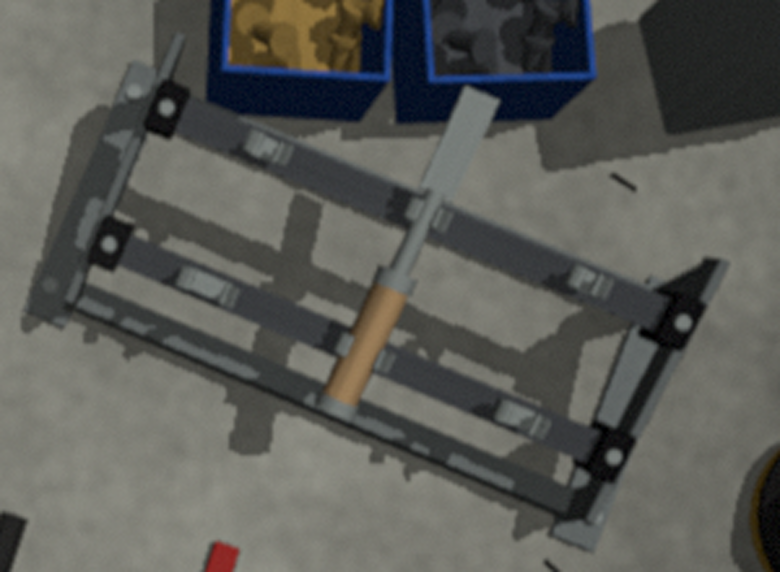

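View pics/rscene.png

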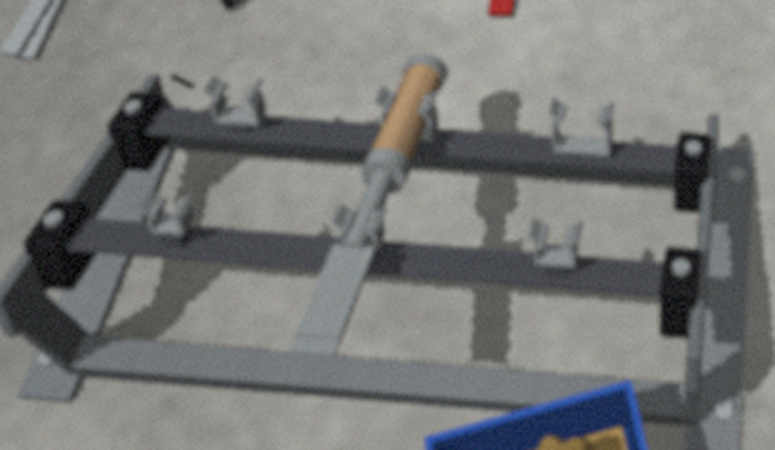

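```bash
cat > rack.py <<'E'
import pickle
from h import *
from scipy.optimize import least_squares
fs=pickle.load(open("fs.pkl","rb"))
T={k:(310+u/2.6,60+v/2.6) for k,u,v in [("wl",207,285),("sl",522,415),("wh",267,150),("sh",588,281),("bwl",108,244),("bsl",614,457),("bwh",167,107),("bsh",683,323)]}
S={k:(40+u/2.5,270+v/2.5) for k,u,v in [("wl",583,143),("sl",237,113),("wh",554,260),("sh",171,231),("bwl",693,147),("bsl",133,105),("bwh",681,267),("bsh",54,217)]}
def tri(k):
    A=[];b=[]
    for uv,f in((T[k],fs[0]),(S[k],fs[1])):
        o,d=ray(uv,f);d/=np.linalg.norm(d);M=np.eye(3)-np.outer(d,d);A.append(M);b.append(M@o)
    return np.linalg.lstsq(np.vstack(A),np.hstack(b),rcond=None)[0]
for k in T: print(k,tri(k).round(4))
a=np.radians(18)
def pt(p,x,y,z):
    # p: x0,y0,z0 rail_low face mid, yaw
    c,s=np.cos(p[3]),np.sin(p[3])
    lx=x*np.cos(a)-z*np.sin(a);lz=x*np.sin(a)+z*np.cos(a)
    return np.array([p[0]+c*lx-s*y,p[1]+s*lx+c*y,p[2]+lz])
def model(p):
    bh,bz,cz=p[4],p[5],p[6]
    return {"wl":pt(p,0,.115,cz),"sl":pt(p,0,-.115,cz),"wh":pt(p,.1,.115,cz),"sh":pt(p,.1,-.115,cz),
    "bwl":pt(p,0,bh,bz),"bsl":pt(p,0,-bh,bz),"bwh":pt(p,.1,bh,bz),"bsh":pt(p,.1,-bh,bz)}
def res(p):
    m=model(p);r=[]
    for k in m:
        r+=list(proj(m[k],fs[0])[0]-T[k]);r+=list(proj(m[k],fs[1])[0]-S[k])
    return np.r_[r,(p[6]-.003)/.001]
if __name__=="__main__":
    r=least_squares(res,[.5,-.2,.08,-.4,.19,.015,.003]);p=r.x
    print(p.round(4),np.abs(r.fun).max());print(r.fun[:-1].reshape(-1,4).round(1))
    for n,x,y in(("wide_low",0,.115),("wide_high",.1,.115),("slim_low",0,-.115),("slim_high",.1,-.115)): print(n,pt(p,x,y,.022).round(4))
E
python3 rack.py
```

```text
wl [ 0.6103 -0.0881  0.0831]
sl [ 0.522  -0.3045  0.0886]
wh [ 0.6979 -0.125   0.1146]
sh [ 0.6108 -0.3413  0.1152]
bwl [ 0.6371 -0.0188  0.0865]
bsl [ 0.4942 -0.3696  0.0868]
bwh [ 0.7258 -0.0553  0.1178]
bsh [ 0.5825 -0.4054  0.1178]
[ 0.5672 -0.1958  0.0834 -0.3874  0.1892  0.0039  0.003 ] 3.129083622850885
[[ 0.2 -0.3 -1.4 -1.1]
 [-3.1 -0.5  0.8  0.7]
 [ 0.1 -0.5 -0.2 -0.7]
 [-2.8 -0.5  0.5 -1.1]
 [ 0.7 -0.4 -0.8  0.3]
 [ 0.1 -0.3 -1.1  0.2]
 [ 0.1 -0.1 -1.1  0. ]
 [ 0.2 -0.1 -1.3  0.2]]
wide_low [ 0.6043 -0.0867  0.1043]
wide_high [ 0.6924 -0.1227  0.1352]
slim_low [ 0.5175 -0.2997  0.1043]
slim_high [ 0.6055 -0.3356  0.1352]
```

```bash
cat > to.py <<'E'
import sys
from plant import robot
from h import *
from scipy.spatial.transform import Rotation as R
# usage: to.py x y z yaw
def to(x,y,z,yaw):
    s=robot.read_state();M=R.from_euler('xyz',s["eef_rot"]).as_matrix()
    d=M.T@(np.array([x,y,z])-s["tool_pos"])/.05
    dy=(yaw-s["eef_rot"][2]+np.pi)%(2*np.pi)-np.pi
    print("t",round(s["t"],2),"pos",s["tool_pos"].round(4),"rpy",s["eef_rot"].round(3),"F",s["force"].round(1),"op",round(s["opening"],4))
    print("shift",d.round(2),"turn",round(-np.degrees(dy)/8,2))
if __name__=="__main__": to(*map(float,sys.argv[1:5]))
E
python3 to.py .469 .206 .245 2.652
```

```text
t 0.4 pos [ 0.2024 -0.5114  0.2452] rpy [-3.141  0.     0.377] F [-0.3 -0.9 -0.2] op 0.0854
shift [ 1.024e+01 -1.138e+01  1.000e-02] turn -16.29
```

```bash
python3 -m pendant '[[[10.24,-11.38,0,-16.3,0.3],[10.24,-11.38,0,-16.3,0.3],[10.24,-11.38,0,-16.3,0.3],[10.24,-11.38,0,-16.3,0.3],[10.24,-11.38,0,-16.3,0.3],[10.24,-11.38,0,-16.3,0.3],[10.24,-11.38,0,-16.3,0.3],[10.24,-11.38,0,-16.3,0.3]]]'; python3 to.py .469 .206 .15 2.652
```

```text
t: 1.2
tool_pos: [0.3419, -0.1346, 0.2456]
eef_rot: [3.141, 0.0, 1.583]
force: [2.9, -0.0, -0.8]
opening: 0.0598
t 1.2 pos [ 0.3419 -0.1346  0.2456] rpy [3.141 0.    1.583] F [ 2.9 -0.  -0.8] op 0.0598
shift [6.78 2.62 1.91] turn -7.66
```

```bash
python3 - <<'E'
from plant import robot,grab_frame
from h import *
s=robot.read_state();f=grab_frame("wrist");cv2.imwrite("pics/w0.png",f["color"][:,:,::-1]);print(f["hand_eye"],f["fx"],f["cx"],f["cy"])
E
```

```text
[[-1.35603970e-04  9.46843878e-01  3.21693414e-01  8.36179598e-02]
 [ 9.99999972e-01  1.90139023e-04 -1.38106662e-04 -1.25968686e-03]
 [-1.91931919e-04  3.21693387e-01 -9.46843877e-01 -1.28387520e-01]
 [ 0.00000000e+00  0.00000000e+00  0.00000000e+00  1.00000000e+00]] 378.1362507905244 322.2422042049496 232.99416047000344
```

```bash
python3 -m pendant '[[[6.78,2.62,0,-7.66,0.3],[6.78,2.62,0.5,-7.66,0.3],[6.78,2.62,0.5,-7.66,0.3],[6.78,2.62,1,-7.66,0.3],[6.78,2.62,1.5,-7.66,0.3],[6.78,2.62,1.91,-7.66,0.3],[6.78,2.62,1.91,-7.66,0.3],[6.78,2.62,1.91,-7.66,0.3]]]'; python3 -m pendant '[[[0,0,0,-1,0.3],[0,0,0,-1,0.3]]]';  cat > wr.py <<'E'
import sys
from plant import robot,grab_frame,finder
from h import *
from scipy.optimize import minimize
# wrist view + model overlay : name file x y z yaw
s=robot.read_state();f=wristframe(grab_frame("wrist"),s)
im=f["color"][:,:,::-1].copy();cv2.imwrite("pics/"+sys.argv[2],im)
name=sys.argv[1]
if name in SEG:
    x,y,z,yaw=map(float,sys.argv[3:7])
    L=finder.cut_out(name,f)
    for d in L:print(d["conf"],(np.array(d["box"])*[640,480,640,480]).round())
    if L:
        m=L[0]["pixels"].astype(float)
        def cost(p):
            r=render(name,(p[0]/100,p[1]/100,z,p[2]/10),f);return 1-np.minimum(r,m).sum()/np.maximum(r,m).sum()
        p0=np.array([x*100,y*100,yaw*10]);print("prior",cost(p0))
        r=minimize(cost,p0,method="Nelder-Mead",options=dict(initial_simplex=p0+np.vstack([[0,0,0],np.diag([1.,1,.7])])))
        print((r.x/[100,100,10]).round(4),r.fun)
E
python3 wr.py nut_driver w1.png .4954 .1922 .018 -.489;python3 to.py .469 .206 .1 2.652
```

```text
t: 2.05
tool_pos: [0.4707, 0.2057, 0.148]
eef_rot: [-3.141, -0.001, 2.653]
force: [0.1, -0.3, -0.3]
opening: 0.0594
t: 2.25
tool_pos: [0.4705, 0.2038, 0.1491]
eef_rot: [-3.141, -0.001, 2.79]
force: [-0.3, -0.5, 0.3]
opening: 0.0597
0.98 [260.   0. 327.  25.]
0.81 [289. 117. 373. 379.]
prior 1.0
[ 0.4954  0.1922 -0.489 ] 1.0
t 2.35 pos [0.4708 0.203  0.15  ] rpy [3.141 0.    2.782] F [-0.3 -0.1 -0.3] op 0.0596
shift [0.05 0.04 1.  ] turn 0.93
```

View pics/w1.png

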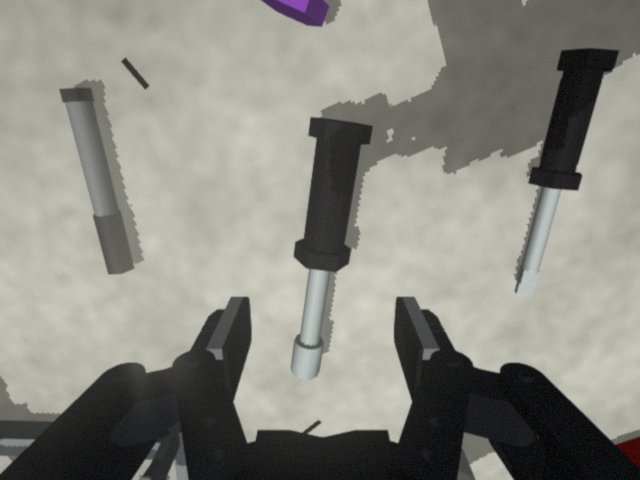

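```bash
sed -i 's/m=L\[0\]\["pixels"\].astype(float)/q=proj([x,y,z],f)[0];L.sort(key=lambda d:np.abs(np.array([(d["box"][0]+d["box"][2])*320,(d["box"][1]+d["box"][3])*240])-q).sum());m=L[0]["pixels"].astype(float)/' wr.py
python3 -m pendant '[[[0.05,0.04,0.5,0.93,0.3],[0.05,0.04,0.5,0.93,0.3],[0.05,0.04,0.5,0.93,0.3],[0.05,0.04,0.5,0.93,0.3]]]'
python3 wr.py nut_driver w2.png .4954 .1922 .018 -.489;python3 to.py .469 .206 .019 2.652
```

```text
t: 2.75
tool_pos: [0.4695, 0.2059, 0.126]
eef_rot: [3.14, 0.001, 2.657]
force: [-0.1, 0.2, 1.0]
opening: 0.0599
0.95 [215.   1. 291.  26.]
0.69 [290. 120. 360. 404.]
prior 0.1305144632259917
[ 0.4933  0.1946 -0.4872] 0.03719276679496741
t 2.85 pos [0.4695 0.206  0.1258] rpy [3.141e+00 1.000e-03 2.657e+00] F [-0.  -1.1  0.4] op 0.0602
shift [ 0.01 -0.01  2.14] turn 0.03
```

```bash
python3 to.py .4678 .2075 .019 2.654; python3 -m pendant '[[[0.06,0.02,1,0,0.3],[0.06,0.02,1.8,0,0.3],[0.06,0.02,2.14,0,0.3],[0.06,0.02,2.14,0,0.3],[0.06,0.02,2.14,0,1],[0.06,0.02,2.14,0,1],[0.06,0.02,2.14,0,1],[0.06,0.02,2.14,0,1]]]'; python3 -m pendant '[[[0,0,0,0,1],[0,0,0,0,1],[0,0,0,0,1]]]'
```

```text
t 2.85 pos [0.4695 0.206  0.1258] rpy [3.141e+00 1.000e-03 2.657e+00] F [-0.  -1.1  0.4] op 0.0602
shift [0.05 0.01 2.14] turn 0.02
t: 3.65
tool_pos: [0.4677, 0.2086, 0.0196]
eef_rot: [3.139, 0.002, 2.656]
force: [-1.6, -0.8, 7.2]
opening: 0.028
t: 3.95
tool_pos: [0.4678, 0.2086, 0.0197]
eef_rot: [3.139, 0.002, 2.656]
force: [-2.4, -0.4, 6.4]
opening: 0.0284
```

```bash
python3 -m pendant '[[[0,0,-1,0,1],[0,0,-2,0,1],[0,0,-3,0,1],[0,0,-4,0,1],[0,0,-4,0,1],[0,0,-4,0,1]]]'; python3 wr.py none w3.png; python3 to.py .6 -.1 .2 2.754
```

```text
t: 4.55
tool_pos: [0.467, 0.2084, 0.2192]
eef_rot: [3.139, 0.002, 2.656]
force: [-0.7, 0.7, -3.0]
opening: 0.0279
t 4.6 pos [0.4665 0.2082 0.2176] rpy [ 3.142 -0.     2.656] F [-1.1  0.2 -3.2] op 0.0282
shift [-5.24 -4.21  0.35] turn -0.7
```

View pics/w3.png

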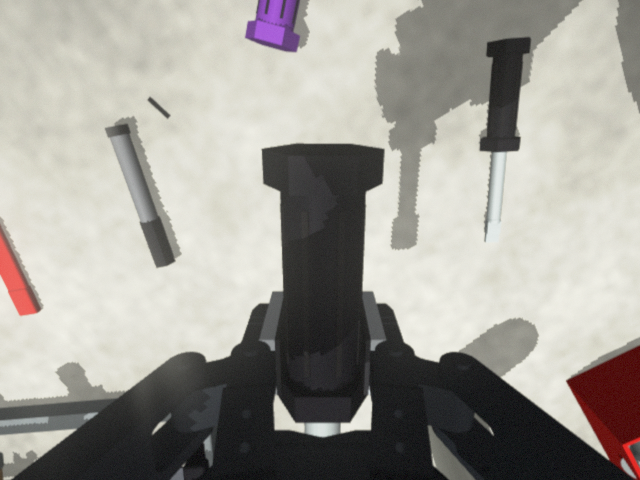

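```bash
cat > ov.py <<'E'
import sys
from plant import robot,grab_frame
from h import *
# overlay wrist: name file off(axial of grip) dz pitchdeg
name,fn=sys.argv[1:3];off,dz,pit=map(float,sys.argv[3:6])
s=robot.read_state();f=wristframe(grab_frame("wrist"),s)
yaw=s["eef_rot"][2]-np.pi;pit=np.radians(pit)
a=np.array([np.cos(yaw)*np.cos(pit),np.sin(yaw)*np.cos(pit),np.sin(pit)])
o=s["tool_pos"]+[0,0,dz]-off*a
m=render(name,(*o,yaw),f,pit);im=f["color"][:,:,::-1].copy()
c,_=cv2.findContours((m>.5).astype(np.uint8),0,1);cv2.drawContours(im,c,-1,(0,255,0),1)
cv2.imwrite("pics/"+fn,im)
E
python3 ov.py nut_driver w4.png -.030 -.001 0
```

```text
(no output)
```

View pics/w4.png

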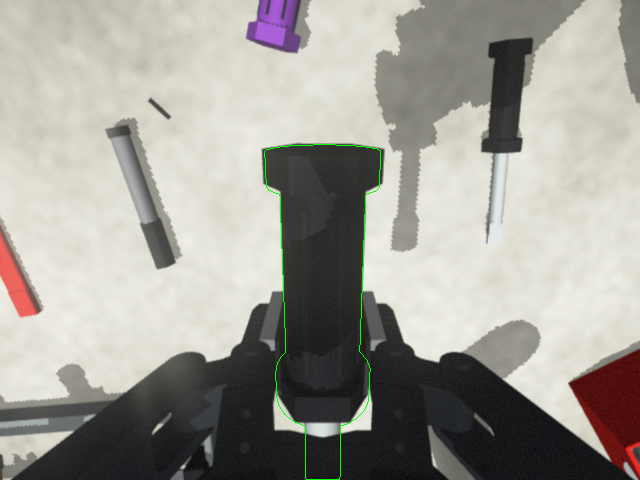

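```bash
python3 to.py .6325 -.0982 .215 2.7545; python3 -m pendant '[[[-5.8,-4.06,0,-0.7,1],[-5.8,-4.06,0,-0.7,1],[-5.8,-4.06,0,-0.7,1],[-5.8,-4.06,0,-0.7,1],[-5.8,-4.06,0,-0.7,1],[-5.8,-4.06,0,-0.7,1],[-5.8,-4.06,0,-0.7,1],[-5.8,-4.06,0,-0.7,1]]]'; python3 -m pendant '[[[0,0,0,0,1],[0,0,0,0,1],[0,0,0,0,1]]]'; python3 to.py .6325 -.0982 .215 2.7545
```

```text
t 4.65 pos [0.4663 0.2081 0.2169] rpy [-3.140e+00 -1.000e-03  2.656e+00] F [ 0.3 -0.4 -1.3] op 0.0281
shift [-5.8  -3.87  0.04] turn -0.7
t: 5.45
tool_pos: [0.6292, -0.1114, 0.2149]
eef_rot: [-3.14, -0.003, 2.749]
force: [-0.5, 0.3, -1.9]
opening: 0.0281
t: 5.75
tool_pos: [0.6283, -0.1052, 0.2175]
eef_rot: [-3.142, -0.001, 2.755]
force: [0.0, -1.0, -1.4]
opening: 0.028
t 5.75 pos [ 0.6283 -0.1052  0.2175] rpy [-3.142e+00 -1.000e-03  2.755e+00] F [ 0.  -1.  -1.4] op 0.028
shift [-0.02  0.16  0.05] turn 0.01
```

```bash
python3 -m pendant '[[[0,0.16,0.3,0,1],[0,0.16,0.3,0,1],[0,0.16,0.3,0,1]]]'; python3 to.py .6325 -.0982 .2 2.7545; python3 - <<'E'
from plant import robot,grab_frame
from h import *
a=grab_frame("wrist")["color"][:,:,::-1];t=grab_frame("top")["color"][40:280,310:610,::-1];s=grab_frame("scene")["color"][200:440,40:350,::-1]
cv2.imwrite("pics/a1.png",a);cv2.imwrite("pics/t1.png",cv2.resize(t,None,fx=2.5,fy=2.5,interpolation=2));cv2.imwrite("pics/s1.png",cv2.resize(s,None,fx=2.5,fy=2.5,interpolation=2))
E
```

```text
t: 6.05
tool_pos: [0.6314, -0.0983, 0.2021]
eef_rot: [-3.141, -0.001, 2.755]
force: [-0.6, -0.0, -1.6]
opening: 0.0283
t 6.05 pos [ 0.6314 -0.0983  0.2021] rpy [-3.141e+00 -1.000e-03  2.755e+00] F [-0.6 -0.  -1.6] op 0.0283
shift [-0.02  0.01  0.04] turn 0.0
```

View pics/a1.png

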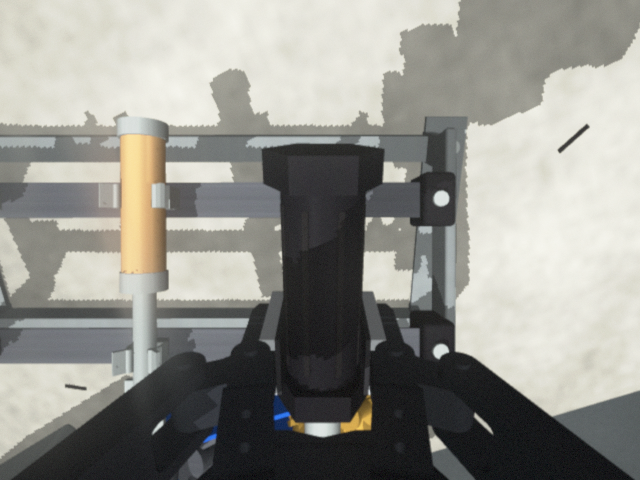

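View pics/s1.png

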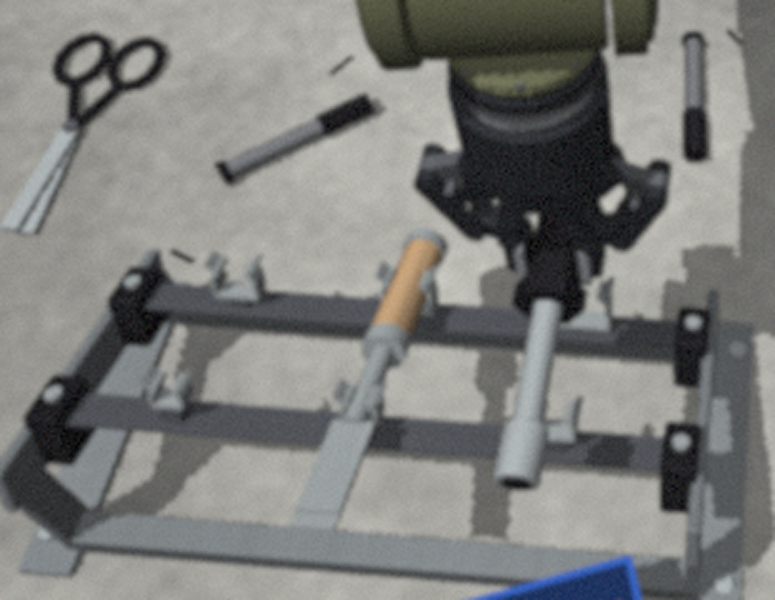

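View pics/t1.png

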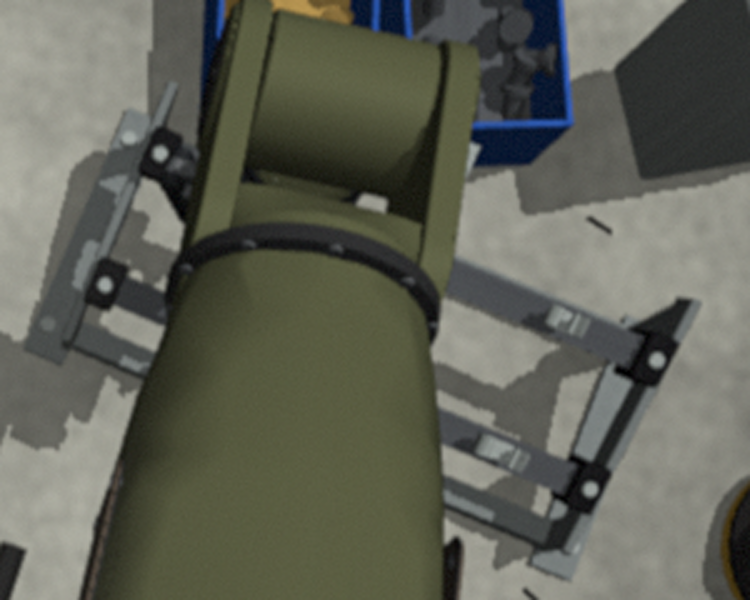

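```bash
python3 - <<'E'
from plant import robot,grab_frame
from h import *
import rack
from scipy.optimize import least_squares
p=least_squares(rack.res,[.5,-.2,.08,-.4,.19,.015,.003]).x
m=rack.model(p)
s=robot.read_state();f=wristframe(grab_frame("wrist"),s)
for k,uv in(("bwl",(441,198)),("bwh",(441,352))):
    w=onplane(uv,f,m[k][2]);d=w-m[k];c,sn=np.cos(p[3]),np.sin(p[3]);print(k,m[k],w,"uphill",c*d[0]+sn*d[1],"left",-sn*d[0]+c*d[1])
# chisel axis: handle col at 143
for z in (.1043,): 
    k=rack.pt(p,0,0,.022); print(proj(k,f)); print("wide_low,high,pred",proj(rack.pt(p,0,.115,.022),f),proj(rack.pt(p,.1,.0,.022),f))
    print(proj(rack.pt(p,0,.115,0),f))
E
```

```text
wl [ 0.6103 -0.0881  0.0831]
sl [ 0.522  -0.3045  0.0886]
wh [ 0.6979 -0.125   0.1146]
sh [ 0.6108 -0.3413  0.1152]
bwl [ 0.6371 -0.0188  0.0865]
bsl [ 0.4942 -0.3696  0.0868]
bwh [ 0.7258 -0.0553  0.1178]
bsh [ 0.5825 -0.4054  0.1178]
bwl [ 0.63755217 -0.02018549  0.08707079] [ 0.63782254 -0.01641569  0.08707079] uphill -0.0011739082712089778 left 0.003592562428957595
bwh [ 0.7256092  -0.05611661  0.11797249] [ 0.72883811 -0.05281122  0.11797249] uphill 0.001740825244494591 left 0.004280314163194764
[[136.65051835 197.76986438]]
wide_low,high,pred [[323.74178131 197.65130838]] [[137.9433996  359.63370287]]
[[323.57344237 200.22126776]]
```

```bash
cat > ovs.py <<'E'
import sys
from plant import robot,grab_frame
from h import *
# overlay scene crop: name file off dz pitchdeg [x0 y0]
name,fn=sys.argv[1:3];off,dz,pit=map(float,sys.argv[3:6])
s=robot.read_state();f=grab_frame("scene")
yaw=s["eef_rot"][2]-np.pi;pit=np.radians(pit)
a=np.array([np.cos(yaw)*np.cos(pit),np.sin(yaw)*np.cos(pit),np.sin(pit)])
o=s["tool_pos"]+[0,0,dz]-off*a
im=f["color"][:,:,::-1].copy()
x0,y0,w,h,k=(int(v) for v in sys.argv[6:11])
im=cv2.resize(im[y0:y0+h,x0:x0+w],None,fx=k,fy=k,interpolation=2)
m=render(name,(*o,yaw),f,pit)
m=cv2.resize(m[y0:y0+h,x0:x0+w],None,fx=k,fy=k,interpolation=1)
c,_=cv2.findContours((m>.5).astype(np.uint8),0,1)
if off!=9: cv2.drawContours(im,c,-1,(0,255,0),1)
cv2.imwrite("pics/"+fn,im)
E
python3 ovs.py nut_driver s2.png -.030 -.001 0 200 290 130 120 5
```

```text
(no output)
```

View pics/s2.png

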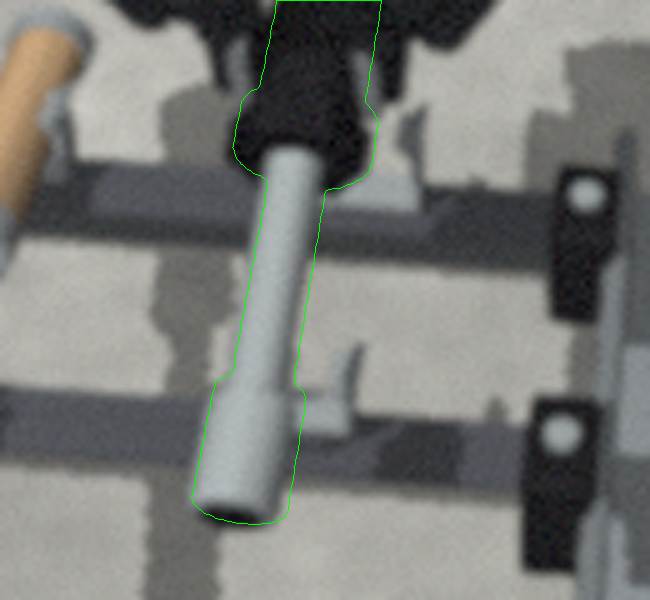

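```bash
python3 to.py .6336 -.0954 .162 2.7545; python3 -m pendant '[[[-0.03,0.07,0.4,0,1],[-0.03,0.07,0.8,0,1],[-0.03,0.07,0.8,0,1],[-0.03,0.07,0.8,0,1]]]';python3 to.py .6336 -.0954 .162 2.7545; python3 ovs.py nut_driver s3.png -.030 -.001 0 200 290 130 120 5
```

```text
t 6.3 pos [ 0.6317 -0.0992  0.2031] rpy [3.142 0.    2.754] F [ 0.3  0.1 -2.1] op 0.0279
shift [-0.01  0.09  0.82] turn -0.01
t: 6.7
tool_pos: [0.6345, -0.0966, 0.1634]
eef_rot: [3.142, 0.0, 2.754]
force: [0.5, 0.5, -0.4]
opening: 0.0278
t 6.7 pos [ 0.6345 -0.0966  0.1634] rpy [3.142 0.    2.754] F [ 0.5  0.5 -0.4] op 0.0278
shift [0.03 0.01 0.03] turn -0.01
```

View pics/s3.png

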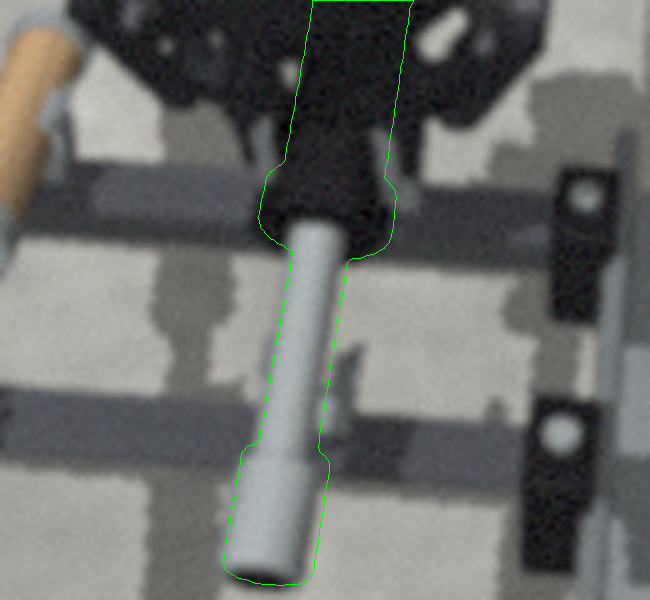

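```bash
python3 -m pendant '[[[0.02,0.04,0.2,0,1],[0.02,0.04,0.3,0,1],[0.02,0.04,0.4,0,1]]]'; python3 -m pendant '[[[0,0,0.1,0,1],[0,0,0.2,0,1]]]';python3 ovs.py nut_driver s4.png -.030 -.001 0 200 290 130 120 5
```

```text
t: 7.05
tool_pos: [0.6345, -0.0944, 0.1429]
eef_rot: [-3.142, 0.001, 2.754]
force: [0.5, -2.6, 2.2]
opening: 0.0279
t: 7.25
tool_pos: [0.6347, -0.0946, 0.1332]
eef_rot: [3.141, 0.002, 2.754]
force: [1.4, -2.1, 6.2]
opening: 0.0282
```

View pics/s4.png

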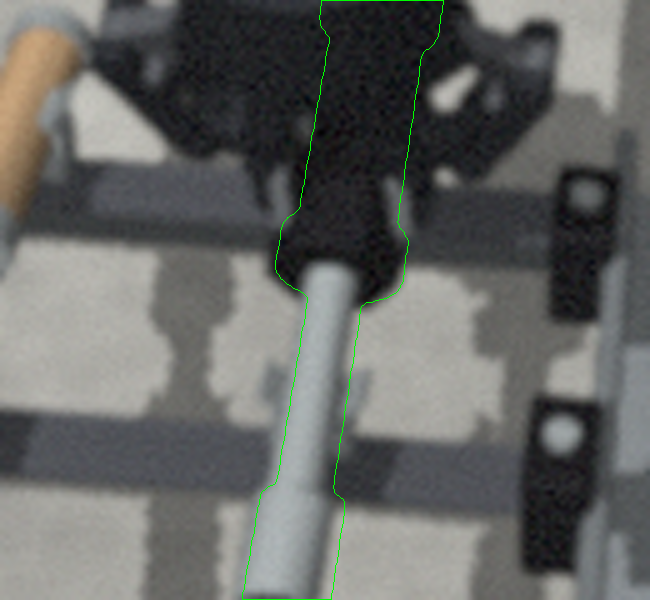

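```bash
python3 -m pendant '[[[0,0,0.1,0,1],[0,0,0.1,0,1]]]';python3 -m pendant '[[[0,0,0.1,0,1],[0,0,0.1,0,1]]]';python3 -m pendant '[[[0,0,0.1,0,1],[0,0,0.1,0,1]]]';python3 ovs.py nut_driver s5.png -.030 -.001 5 200 290 130 120 5
```

```text
t: 7.5
tool_pos: [0.6343, -0.0944, 0.1279]
eef_rot: [-3.142, 0.0, 2.754]
force: [-2.9, -1.0, 5.4]
opening: 0.0278
t: 7.7
tool_pos: [0.6343, -0.0945, 0.1231]
eef_rot: [-3.141, 0.001, 2.754]
force: [-2.8, -2.1, 7.9]
opening: 0.0283
t: 7.9
tool_pos: [0.635, -0.0948, 0.1189]
eef_rot: [3.141, 0.003, 2.754]
force: [-0.1, -3.4, 11.3]
opening: 0.028
```

View pics/s5.png

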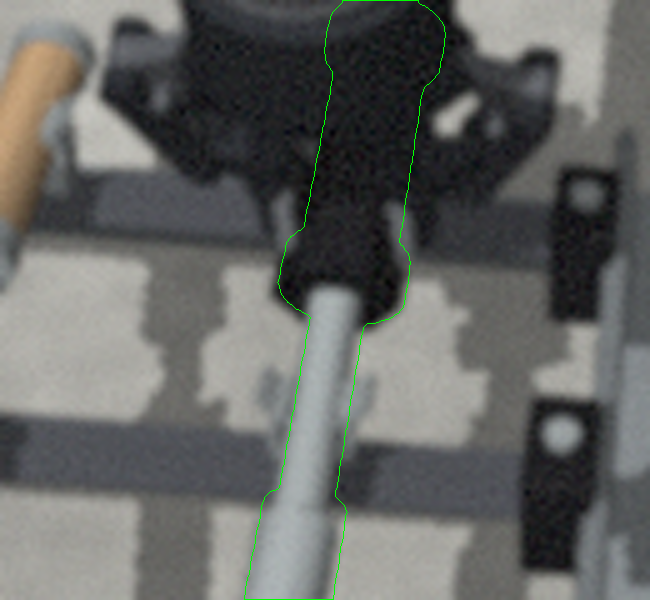

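```bash
for i in 1 2 3; do :; done; python3 -m pendant '[[[0,0,0.1,0,1],[0,0,0.1,0,1]]]';python3 -m pendant '[[[0,0,0.1,0,1],[0,0,0.1,0,1]]]';python3 -m pendant '[[[0,0,0.1,0,1],[0,0,0.1,0,1]]]';python3 ovs.py nut_driver s6.png -.030 -.001 10 200 290 130 120 5
```

```text
t: 8.15
tool_pos: [0.6351, -0.0946, 0.1143]
eef_rot: [3.141, 0.003, 2.754]
force: [-1.2, -2.2, 13.9]
opening: 0.0281
t: 8.35
tool_pos: [0.6348, -0.0948, 0.1092]
eef_rot: [-3.142, 0.003, 2.754]
force: [-3.8, -3.0, 15.1]
opening: 0.0281
t: 8.55
tool_pos: [0.6342, -0.0944, 0.1034]
eef_rot: [-3.141, 0.0, 2.754]
force: [-6.4, -0.7, 10.1]
opening: 0.0282
```

View pics/s6.png

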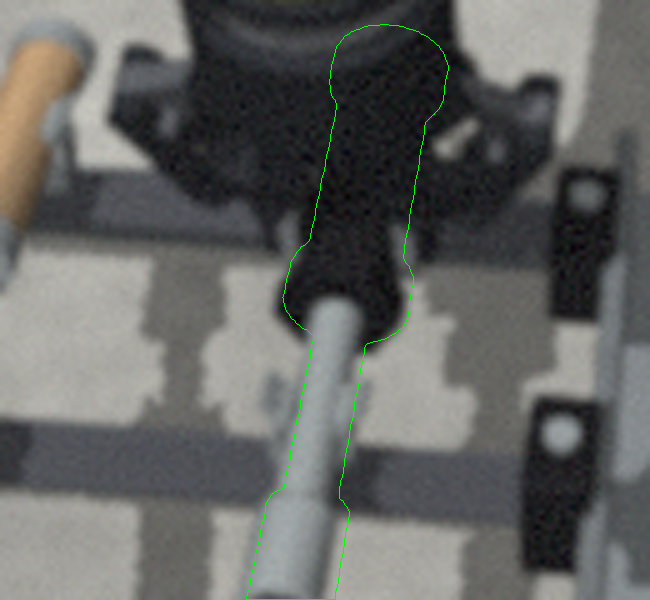

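```bash
python3 -m pendant '[[[0,0,0.1,0,1],[0,0,0.1,0,1]]]';python3 -m pendant '[[[0,0,0.1,0,1],[0,0,0.1,0,1]]]'; python3 - <<'E'
from plant import robot,grab_frame
from h import *
a=grab_frame("wrist")["color"][:,:,::-1];s=grab_frame("scene")["color"][240:420,60:340,::-1]
cv2.imwrite("pics/a2.png",a);cv2.imwrite("pics/s7.png",cv2.resize(s,None,fx=2.8,fy=2.8,interpolation=2))
E
```

```text
t: 8.8
tool_pos: [0.6346, -0.0946, 0.0989]
eef_rot: [-3.142, 0.002, 2.754]
force: [-5.0, -1.4, 14.1]
opening: 0.028
t: 9.0
tool_pos: [0.6351, -0.0947, 0.0946]
eef_rot: [3.142, 0.003, 2.754]
force: [-4.2, -2.5, 17.2]
opening: 0.0284
```

View pics/a2.png

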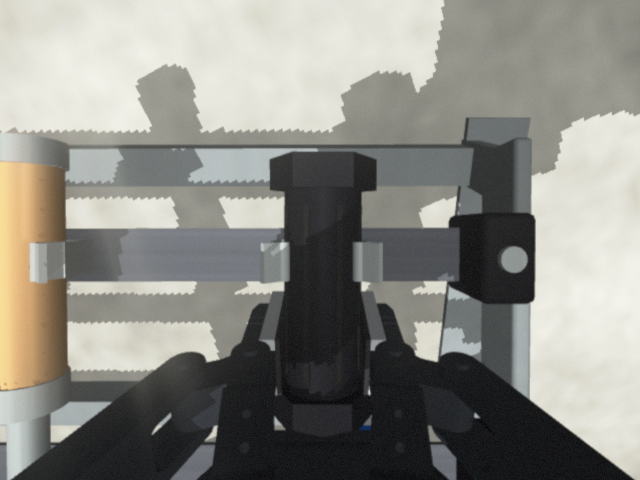

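View pics/s7.png

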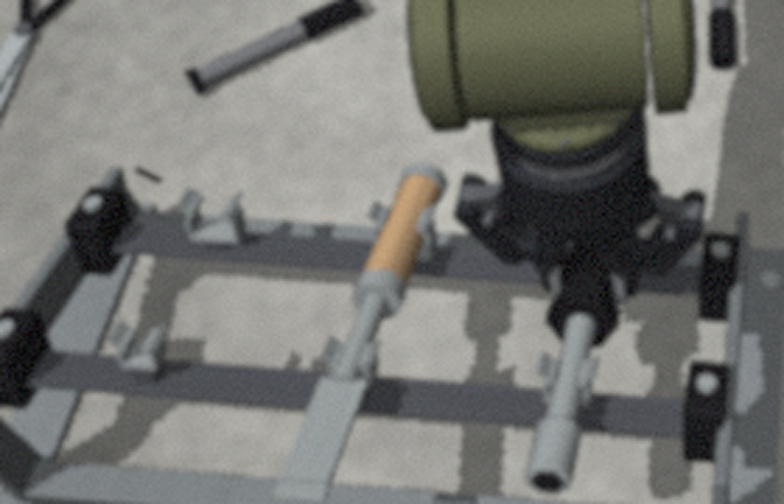

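```bash
python3 -m pendant '[[[0,0,-0.2,0,1],[0,0,-0.4,0,1],[0,0,-0.4,0,1]]]'; python3 -m pendant '[[[0,0,0,0,0.45],[0,0,0,0,0.45],[0,0,0,0,0.45]]]';  python3 -m pendant '[[[0,0,-0.6,0,0.45],[0,0,-1.3,0,0.45],[0,0,-2,0,0.45],[0,0,-2,0,0.45]]]'; python3 - <<'E'
from plant import robot,grab_frame
from h import *
a=grab_frame("wrist")["color"][:,:,::-1];s=grab_frame("scene")["color"][270:420,140:340,::-1]
cv2.imwrite("pics/a3.png",a);cv2.imwrite("pics/s8.png",cv2.resize(s,None,fx=4,fy=4,interpolation=2))
E
```

```text
t: 9.4
tool_pos: [0.6335, -0.0941, 0.1131]
eef_rot: [-3.141, -0.002, 2.754]
force: [-4.2, -2.6, 0.6]
opening: 0.0281
t: 9.7
tool_pos: [0.6342, -0.0941, 0.1125]
eef_rot: [3.141, -0.0, 2.754]
force: [-0.3, -0.6, -0.3]
opening: 0.0472
t: 10.1
tool_pos: [0.6357, -0.0944, 0.2182]
eef_rot: [3.14, 0.008, 2.754]
force: [0.5, 0.5, 0.1]
opening: 0.0472
```

View pics/a3.png

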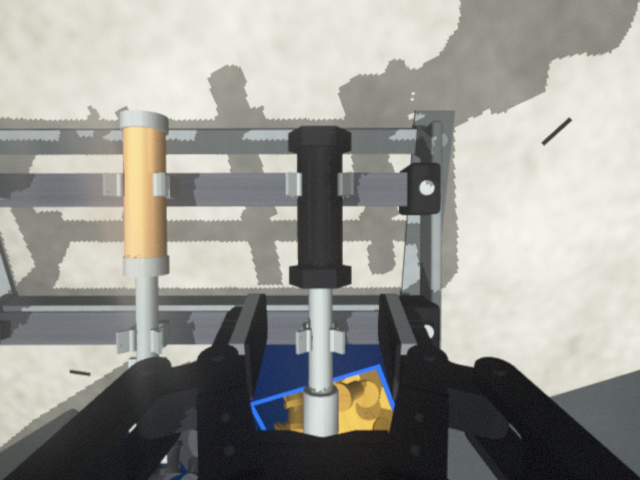

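View pics/s8.png

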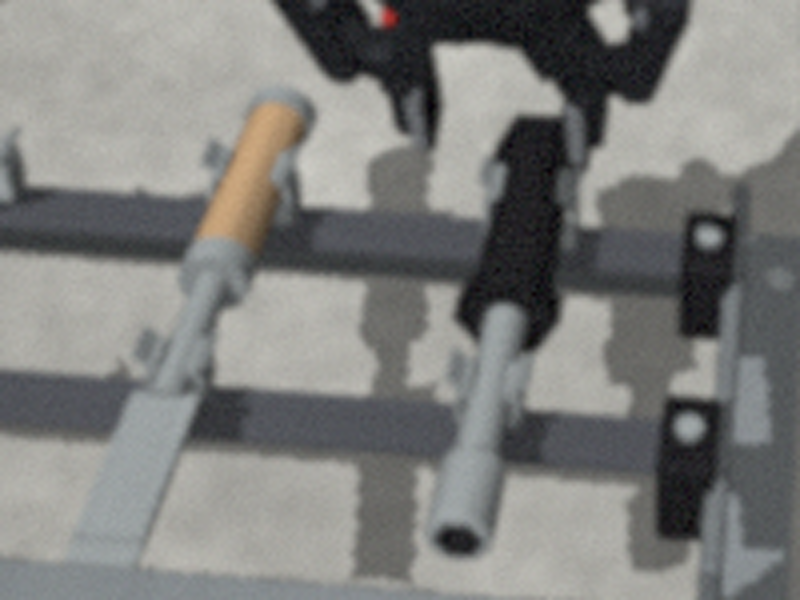

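```bash
python3 to.py .6745 -.1111 .175 2.7545; python3 - <<'E'
from plant import robot,grab_frame
from h import *
s=robot.read_state();f=wristframe(grab_frame("wrist"),s)
L=np.array([.6058,-.083,.1043]);H=L+[.0881,-.036,.0309];u=(H-L)/.1
o=L+u*.062
m=render("nut_driver",(*o,-.387),f,np.radians(18));im=f["color"][:,:,::-1].copy()
c,_=cv2.findContours((m>.5).astype(np.uint8),0,1);cv2.drawContours(im,c,-1,(0,255,0),1);cv2.imwrite("pics/a4.png",im[80:,150:500])
f=grab_frame("scene");m=render("nut_driver",(*o,-.387),f,np.radians(18));im=f["color"][:,:,::-1].copy()
c,_=cv2.findContours((m>.5).astype(np.uint8),0,1);cv2.drawContours(im,c,-1,(0,255,0),1);cv2.imwrite("pics/s9.png",cv2.resize(im[270:420,140:340],None,fx=4,fy=4))
E
```

```text
t 10.2 pos [ 0.6343 -0.0942  0.2131] rpy [3.141e+00 1.000e-03 2.754e+00] F [-0.4  0.2 -0.4] op 0.0468
shift [-0.87 -0.01  0.76] turn -0.0
```

View pics/a4.png

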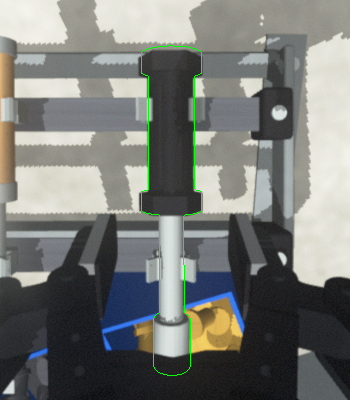

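View pics/s9.png

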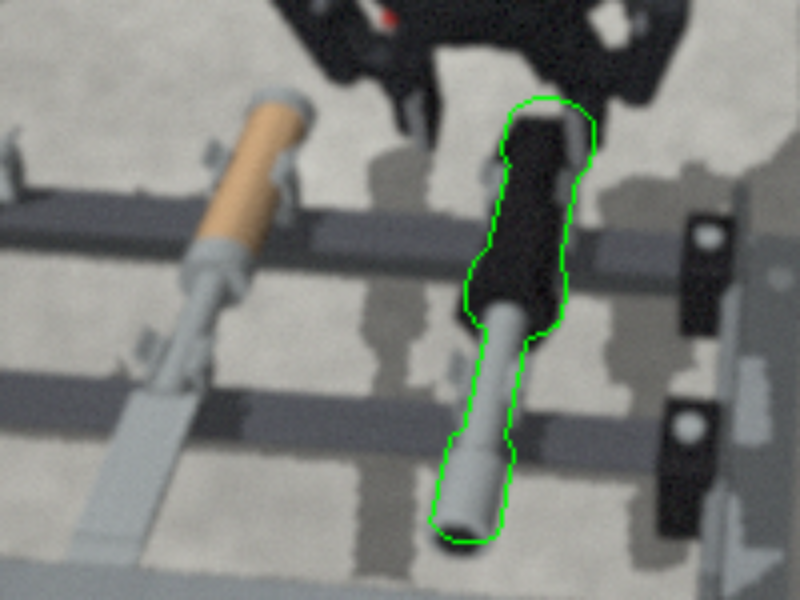

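```bash
python3 -m pendant '[[[-0.87,0,0,0,1],[-0.87,0,0,0,1],[-0.87,0,0.5,0,1],[-0.87,0,0.76,0,1],[-0.87,0,0.76,0,1]]]'; python3 -m pendant '[[[0,0,0.1,0,1],[0,0,0.2,0,1],[0,0,0.2,0,1]]]'; python3 -m pendant '[[[0,0,0.1,0,1],[0,0,0.2,0,1]]]'; python3 -m pendant '[[[0,0,0.1,0,1],[0,0,0.1,0,1]]]'
```

```text
t: 10.8
tool_pos: [0.6733, -0.1104, 0.1718]
eef_rot: [-3.141, -0.005, 2.754]
force: [-0.3, 0.5, 0.7]
opening: 0.0004
t: 11.1
tool_pos: [0.6743, -0.1106, 0.1646]
eef_rot: [-3.142, -0.0, 2.754]
force: [-0.4, -0.5, 0.0]
opening: 0.0002
t: 11.3
tool_pos: [0.6746, -0.1107, 0.1549]
eef_rot: [3.141, 0.001, 2.754]
force: [-0.1, -0.6, 0.2]
opening: -0.0
t: 11.5
tool_pos: [0.6743, -0.1107, 0.149]
eef_rot: [-3.141, -0.001, 2.754]
force: [0.4, -0.2, 0.6]
opening: -0.0003
```

```bash
for x in a; do python3 -m pendant '[[[0,0,0.1,0,1],[0,0,0.1,0,1]]]'; python3 -m pendant '[[[0,0,0.1,0,1],[0,0,0.1,0,1]]]'; python3 -m pendant '[[[0,0,0.1,0,1],[0,0,0.1,0,1]]]';python3 -m pendant '[[[0,0,0.1,0,1],[0,0,0.1,0,1]]]'; done
```

```text
t: 11.7
tool_pos: [0.6748, -0.1109, 0.145]
eef_rot: [3.141, 0.001, 2.754]
force: [1.0, -0.6, 5.5]
opening: -0.0
t: 11.9
tool_pos: [0.6752, -0.111, 0.1409]
eef_rot: [3.141, 0.003, 2.754]
force: [1.4, -1.1, 9.0]
opening: 0.0
t: 12.1
tool_pos: [0.6756, -0.1111, 0.1366]
eef_rot: [3.141, 0.004, 2.754]
force: [2.5, -1.3, 12.2]
opening: -0.0003
t: 12.3
tool_pos: [0.676, -0.1112, 0.1324]
eef_rot: [3.141, 0.006, 2.754]
force: [2.4, -1.2, 16.1]
opening: -0.0001
```

```bash
python3 -m pendant '[[[0,0,-0.5,0,1],[0,0,-1,0,1],[0,0,-1,0,1]]]'; python3 to.py .630 -.0929 .155 2.7545;
```

```text
t: 12.6
tool_pos: [0.6755, -0.1109, 0.1836]
eef_rot: [3.141, 0.005, 2.754]
force: [-0.7, -0.1, 0.6]
opening: 0.0
t 12.6 pos [ 0.6755 -0.1109  0.1836] rpy [3.141 0.005 2.754] F [-0.7 -0.1  0.6] op 0.0
shift [ 0.98 -0.01  0.57] turn -0.0
```

```bash
python3 -m pendant '[[[1,0,0,0,1],[1,0,0.3,0,1],[1,0,0.6,0,1],[1,0,0.6,0,1]]]'; python3 -m pendant '[[[0,0,0.1,0,1],[0,0,0.2,0,1]]]'; python3 -m pendant '[[[0,0,0.1,0,1],[0,0,0.1,0,1]]]';python3 -m pendant '[[[0,0,0.1,0,1],[0,0,0.1,0,1]]]';python3 -m pendant '[[[0,0,0.1,0,1],[0,0,0.1,0,1]]]';python3 -m pendant '[[[0,0,0.1,0,1],[0,0,0.1,0,1]]]'
```

```text
t: 13.0
tool_pos: [0.6281, -0.0919, 0.1474]
eef_rot: [-3.141, -0.003, 2.754]
force: [-0.4, -0.6, -0.1]
opening: 0.0002
t: 13.2
tool_pos: [0.629, -0.0921, 0.1398]
eef_rot: [3.141, 0.001, 2.754]
force: [1.8, 0.0, 5.0]
opening: -0.0001
t: 13.4
tool_pos: [0.629, -0.0921, 0.1351]
eef_rot: [3.141, 0.002, 2.754]
force: [0.6, -0.5, 6.0]
opening: -0.0
t: 13.6
tool_pos: [0.6295, -0.0922, 0.131]
eef_rot: [3.141, 0.004, 2.754]
force: [0.5, -0.9, 10.1]
opening: 0.0001
t: 13.8
tool_pos: [0.63, -0.0924, 0.1268]
eef_rot: [3.141, 0.006, 2.754]
force: [2.4, -0.9, 14.2]
opening: -0.0003
t: 14.0
tool_pos: [0.6301, -0.0923, 0.1222]
eef_rot: [3.141, 0.006, 2.754]
force: [-0.6, -0.6, 17.9]
opening: 0.0002
```

```bash
python3 -m pendant '[[[0,0,-1,0,1],[0,0,-2,0,1],[0,0,-2.2,0,1],[0,0,-2.2,0,1]]]'; python3 to.py .4769 .374 .23 2.7136; python3 -c "
import pickle;from h import *
fs=pickle.load(open('fs.pkl','rb'));print(onplane((234,118),fs[0],0))"
```

```text
t: 14.4
tool_pos: [0.629, -0.092, 0.2318]
eef_rot: [3.141, 0.004, 2.754]
force: [-0.3, 0.0, -0.7]
opening: -0.0003
t 14.4 pos [ 0.629  -0.092   0.2318] rpy [3.141 0.004 2.754] F [-0.3  0.  -0.7] op -0.0003
shift [6.34 7.48 0.02] turn 0.29
[0.72887723 0.2102957  0.        ]
```

```bash
python3 -m pendant '[[[6.34,7.48,0,0.29,0.4],[6.34,7.48,0,0.29,0.4],[6.34,7.48,0,0.29,0.4],[6.34,7.48,0,0.29,0.4],[6.34,7.48,0,0.29,0.4],[6.34,7.48,0,0.29,0.4],[6.34,7.48,0,0.29,0.4],[6.34,7.48,0,0.29,0.4]]]'; python3 -m pendant '[[[0,0,0,0,0.4],[0,0,0,0,0.4],[0,0,0,0,0.4]]]';python3 to.py .4769 .374 .13 2.7136
```

```text
t: 15.2
tool_pos: [0.5028, 0.2901, 0.2278]
eef_rot: [-3.14, -0.002, 2.713]
force: [0.6, 0.3, 0.5]
opening: 0.0514
t: 15.5
tool_pos: [0.5043, 0.2876, 0.2286]
eef_rot: [-3.14, -0.001, 2.713]
force: [0.8, -0.3, -0.5]
opening: 0.0512
t 15.5 pos [0.5043 0.2876 0.2286] rpy [-3.140e+00 -1.000e-03  2.713e+00] F [ 0.8 -0.3 -0.5] op 0.0512
shift [1.21 1.35 1.97] turn -0.01
```

```bash
python3 -m pendant '[[[1.21,1.35,0.5,0,0.4],[1.21,1.35,1,0,0.4],[1.21,1.35,1.5,0,0.4],[1.21,1.35,2,0,0.4],[1.21,1.35,2,0,0.4],[1.21,1.35,2,0,0.4]]]'; python3 wr.py screwdriver w6.png .4996 .3636 .015 -.428;python3 to.py .4769 .374 .018 2.7136
```

```text
t: 16.1
tool_pos: [0.4779, 0.3741, 0.1303]
eef_rot: [-3.141, -0.0, 2.712]
force: [0.5, 0.9, 1.0]
opening: 0.0514
0.92 [297. 137. 349. 364.]
prior 0.19619182975537486
[ 0.4965  0.3664 -0.4248] 0.04786181230621622
t 16.2 pos [0.4782 0.3747 0.1315] rpy [3.140e+00 1.000e-03 2.712e+00] F [-0.2 -0.5  0.1] op 0.0514
shift [ 0.02 -0.03  2.27] turn -0.01
```

View pics/w6.png

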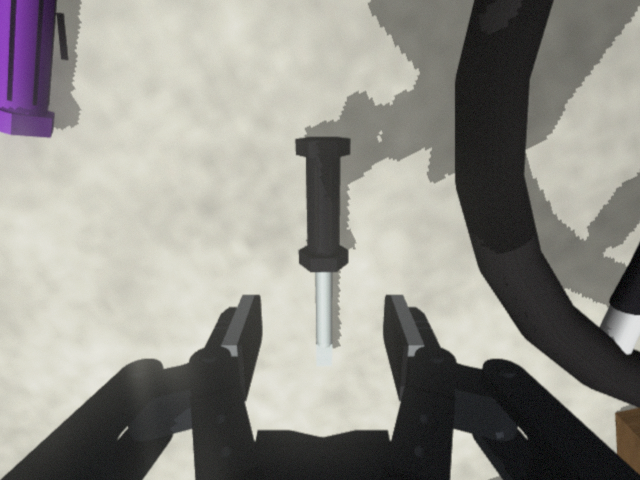

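```bash
python3 to.py .4752 .3753 .0175 2.715; python3 -m pendant '[[[0.06,0,1,0,0.4],[0.06,0,1.8,0,0.4],[0.06,0,2.28,0,0.4],[0.06,0,2.28,0,0.4],[0.06,0,2.28,0,1],[0.06,0,2.28,0,1],[0.06,0,2.28,0,1],[0.06,0,2.28,0,1]]]'; python3 -m pendant '[[[0,0,0,0,1],[0,0,0,0,1],[0,0,0,0,1]]]'
```

```text
t 16.2 pos [0.4782 0.3747 0.1315] rpy [3.140e+00 1.000e-03 2.712e+00] F [-0.2 -0.5  0.1] op 0.0514
shift [ 0.06 -0.02  2.28] turn -0.02
t: 17.0
tool_pos: [0.4756, 0.3769, 0.0185]
eef_rot: [3.138, 0.002, 2.713]
force: [-0.7, -1.5, 6.1]
opening: 0.0197
t: 17.3
tool_pos: [0.4756, 0.3769, 0.0185]
eef_rot: [3.138, 0.002, 2.713]
force: [0.2, -1.7, 6.5]
opening: 0.0198
```

```bash
python3 -m pendant '[[[0,0,-1,0,1],[0,0,-2,0,1],[0,0,-3,0,1],[0,0,-4,0,1],[0,0,-4.3,0,1],[0,0,-4.3,0,1],[0,0,-4.3,0,1]]]'; python3 ov.py screwdriver w7.png -.025 -.003 0; python3 to.py .55 -.31 .23 2.7545
```

```text
t: 18.0
tool_pos: [0.4741, 0.376, 0.2305]
eef_rot: [-3.141, -0.0, 2.713]
force: [0.6, -0.4, -2.6]
opening: 0.0197
t 18.05 pos [0.474  0.3759 0.2296] rpy [-3.140e+00 -1.000e-03  2.713e+00] F [ 0.1 -0.1 -2.1] op 0.0198
shift [ -7.08 -11.85   0.  ] turn -0.3
```

View pics/w7.png

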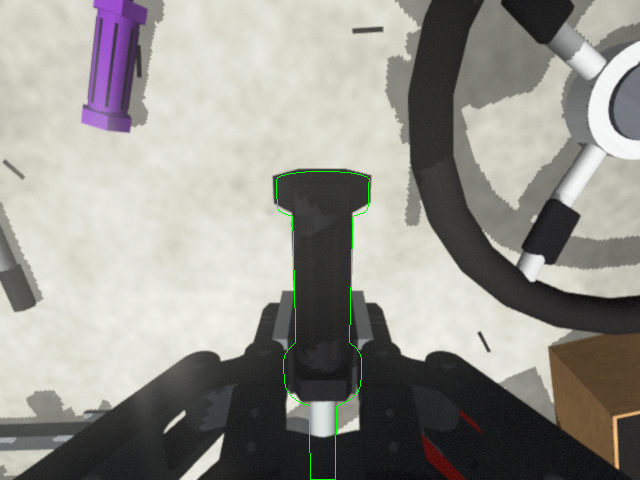

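```bash
python3 to.py .5454 -.3068 .225 2.7545;  python3 -m pendant '[[[-6.94,-11.8,0,-0.3,1],[-6.94,-11.8,0,-0.3,1],[-6.94,-11.8,0,-0.3,1],[-6.94,-11.8,0,-0.3,1],[-6.94,-11.8,0,-0.3,1],[-6.94,-11.8,0,-0.3,1],[-6.94,-11.8,0,-0.3,1],[-6.94,-11.8,0,-0.3,1]]]';  python3 to.py .5454 -.3068 .225 2.7545
```

```text
t 18.05 pos [0.474  0.3759 0.2296] rpy [-3.140e+00 -1.000e-03  2.713e+00] F [ 0.1 -0.1 -2.1] op 0.0198
shift [ -6.97 -11.83   0.1 ] turn -0.3
t: 18.85
tool_pos: [0.515, -0.0236, 0.2293]
eef_rot: [-3.141, -0.002, 2.755]
force: [1.3, 0.3, -2.3]
opening: 0.02
t 18.85 pos [ 0.515  -0.0236  0.2293] rpy [-3.141e+00 -2.000e-03  2.755e+00] F [ 1.3  0.3 -2.3] op 0.02
shift [-2.7  -5.02  0.08] turn 0.01
```

```bash
python3 -m pendant '[[[-2.7,-5,0,0,1],[-2.7,-5,0,0,1],[-2.7,-5,0,0,1],[-2.7,-5,0,0,1],[-2.7,-5,0,0,1],[-2.7,-5,0,0,1],[-2.7,-5,0,0,1],[-2.7,-5,0,0,1]]]';  python3 -m pendant '[[[0,0,0,0,1],[0,0,0,0,1]]]'; python3 to.py .5454 -.3068 .195 2.7545
```

```text
t: 19.65
tool_pos: [0.546, -0.3042, 0.2287]
eef_rot: [3.141, -0.003, 2.754]
force: [0.4, 1.0, -2.7]
opening: 0.0199
t: 19.85
tool_pos: [0.5467, -0.3029, 0.2306]
eef_rot: [3.141, -0.0, 2.757]
force: [-0.4, 0.1, -1.5]
opening: 0.0195
t 19.85 pos [ 0.5467 -0.3029  0.2306] rpy [ 3.141 -0.     2.757] F [-0.4  0.1 -1.5] op 0.0195
shift [-0.01 -0.08  0.71] turn 0.01
```

```bash
python3 -m pendant '[[[0,-0.08,0.4,0,1],[0,-0.08,0.7,0,1],[0,-0.08,0.7,0,1],[0,-0.08,0.7,0,1]]]'; python3 to.py .5454 -.3068 .162 2.7545; python3 wr.py none w8.png; python3 ovs.py screwdriver s11.png -.025 -.003 0 50 290 130 120 5
```

```text
t: 20.25
tool_pos: [0.5452, -0.3074, 0.1959]
eef_rot: [3.141, -0.0, 2.756]
force: [0.8, 0.2, -0.9]
opening: 0.0199
t 20.25 pos [ 0.5452 -0.3074  0.1959] rpy [ 3.141 -0.     2.756] F [ 0.8  0.2 -0.9] op 0.0199
shift [-0.    0.01  0.68] turn 0.01
```

View pics/w8.png

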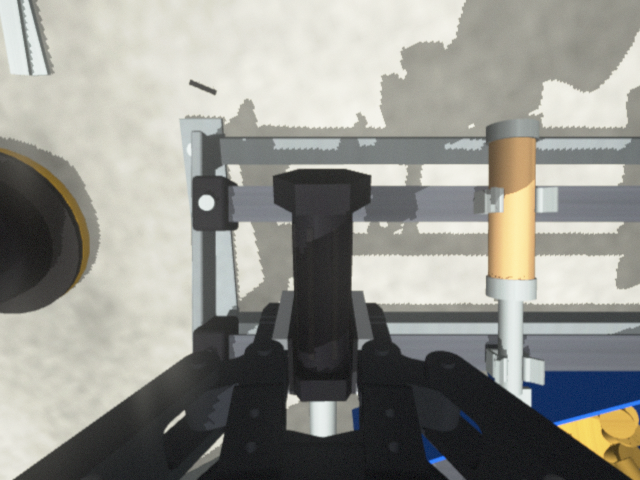

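View pics/s11.png

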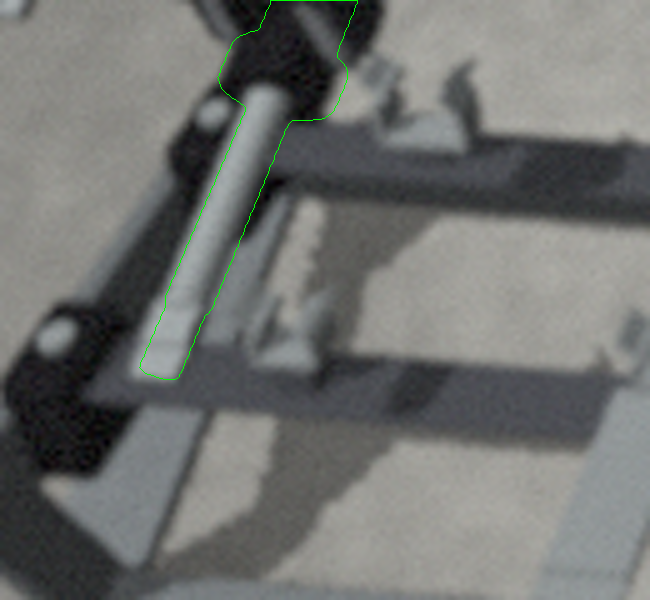

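```bash
python3 - <<'E' | tail -8
from plant import robot,grab_frame
from h import *
import rack
from scipy.optimize import least_squares
p=least_squares(rack.res,[.5,-.2,.08,-.4,.19,.015,.003]).x
p[0]+=.0015;p[1]+=.0037
m=rack.model(p)
s=robot.read_state();f=wristframe(grab_frame("wrist"),s)
w=onplane((207,203),f,m["bsl"][2]);d=w-m["bsl"];c,sn=np.cos(p[3]),np.sin(p[3]);print("uphill",c*d[0]+sn*d[1],"left",-sn*d[0]+c*d[1])
print("chisel low seat",proj(rack.pt(p,0,0,.022),f),"chisel high",proj(rack.pt(p,.1,0,.022),f),"slim_low",proj(rack.pt(p,0,-.115,.022),f),s["tool_pos"])
E
```

```text
wh [ 0.6979 -0.125   0.1146]
sh [ 0.6108 -0.3413  0.1152]
bwl [ 0.6371 -0.0188  0.0865]
bsl [ 0.4942 -0.3696  0.0868]
bwh [ 0.7258 -0.0553  0.1178]
bsh [ 0.5825 -0.4054  0.1178]
uphill -0.0004781601377590085 left -0.0011477521952913952
chisel low seat [[515.01452542 202.13846506]] chisel high [[513.56799094 367.7581591 ]] slim_low [[323.47022425 201.96137092]] [ 0.54535932 -0.30765093  0.19670869]
```

```bash
python3 -m pendant '[[[0,0,0.4,0,1],[0,0,0.8,0,1],[0,0,0.8,0,1]]]'; python3 -m pendant '[[[0,0,0.1,0,1],[0,0,0.2,0,1],[0,0,0.2,0,1]]]'; python3 ovs.py screwdriver s12.png -.025 -.003 0 50 290 130 120 5
```

```text
t: 20.7
tool_pos: [0.5443, -0.3072, 0.1538]
eef_rot: [3.141, -0.004, 2.755]
force: [0.4, 0.0, -2.3]
opening: 0.0197
t: 21.0
tool_pos: [0.5453, -0.3079, 0.1461]
eef_rot: [-3.141, 0.001, 2.755]
force: [1.1, -0.7, -0.2]
opening: 0.0203
```

View pics/s12.png

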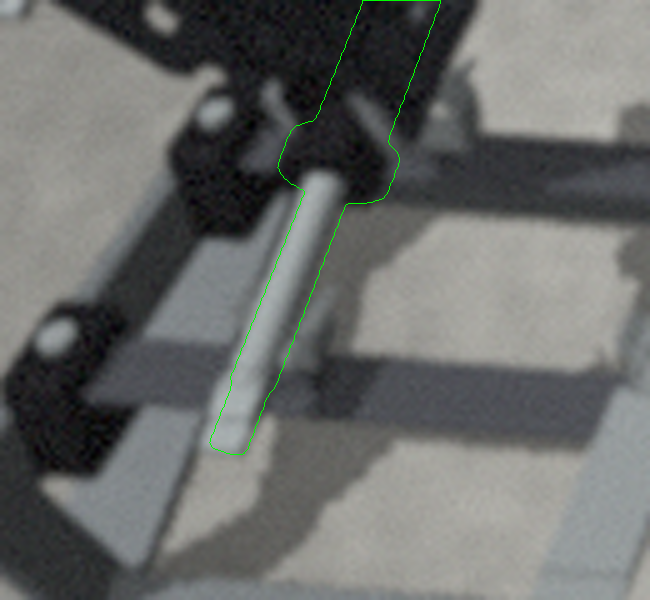

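```bash
python3 - <<'E' | tail -8
from plant import robot,grab_frame
from h import *
import rack
from scipy.optimize import least_squares
p=least_squares(rack.res,[.5,-.2,.08,-.4,.19,.015,.003]).x
f=rack.fs[1]
z=lambda P:((proj(P,f)[0]-[50,290])*5).round()
for sh in (0,.003,.004):
    q=p.copy();q[0]+=.378*sh;q[1]+=.926*sh
    print(sh,"base",z(rack.pt(q,.1,-.115,.003)),"seat",z(rack.pt(q,.1,-.115,.022)),"lip",z(rack.pt(q,.1,-.115,.035)))
s=robot.read_state();yaw=s["eef_rot"][2]-np.pi
print("x45",z(s["tool_pos"]+[0,0,-.003]+.07*np.array([np.cos(yaw),np.sin(yaw),0])),s["tool_pos"],s["force"])
q=p;print("wide base", (proj(rack.pt(p,.1,.115,.003),f)[0]-[200,290])*5, "lowslim base",z(rack.pt(p,0,-.115,.003)))
E
```

```text
bsl [ 0.4942 -0.3696  0.0868]
bwh [ 0.7258 -0.0553  0.1178]
bsh [ 0.5825 -0.4054  0.1178]
0 base [295. 356.] seat [281. 312.] lip [271. 280.]
0.003 base [304. 357.] seat [291. 312.] lip [281. 281.]
0.004 base [308. 357.] seat [294. 313.] lip [285. 281.]
x45 [277. 312.] [ 0.54530023 -0.30789047  0.14641298] [ 0.42192538 -0.26240075 -1.62060266]
wide base [306.94829826 416.33768801] lowslim base [428. 129.]
```

```bash
python3 - <<'E' >/dev/null
from h import *
import rack
from scipy.optimize import least_squares
p=least_squares(rack.res,[.5,-.2,.08,-.4,.19,.015,.003]).x
def crop(f,c,k=12,w=30):
    x,y=int(c[0])-w,int(c[1])-w
    im=cv2.resize(f["color"][y:y+2*w,x:x+2*w,::-1],None,fx=k/2,fy=k/2,interpolation=cv2.INTER_CUBIC)
    return im,lambda P:tuple(int(v) for v in ((proj(P,f)[0]-[x,y]+.5)*k/2))
out=[]
for f in rack.fs[:2]:
    row=[]
    for xx,yy,hl in((.1,-.115,.006),(0,-.115,.011)):
        im,z=crop(f,proj(rack.pt(p,xx,yy,.022),f)[0])
        for sh,col in((0,(0,0,255)),(.003,(0,255,0)),(-.003,(255,0,0))):
            q=p.copy();q[0]+=.378*sh;q[1]+=.926*sh
            cv2.line(im,z(rack.pt(q,xx-.007,yy,.022)),z(rack.pt(q,xx+.007,yy,.022)),col,1)
            cv2.line(im,z(rack.pt(q,xx,yy,.002)),z(rack.pt(q,xx,yy,.035)),col,1)
        row.append(im)
    out.append(np.hstack(row))
cv2.imwrite("pics/z1.png",cv2.resize(np.vstack(out),(600,600)))
E
```

```text
(no output)
```

View pics/z1.png

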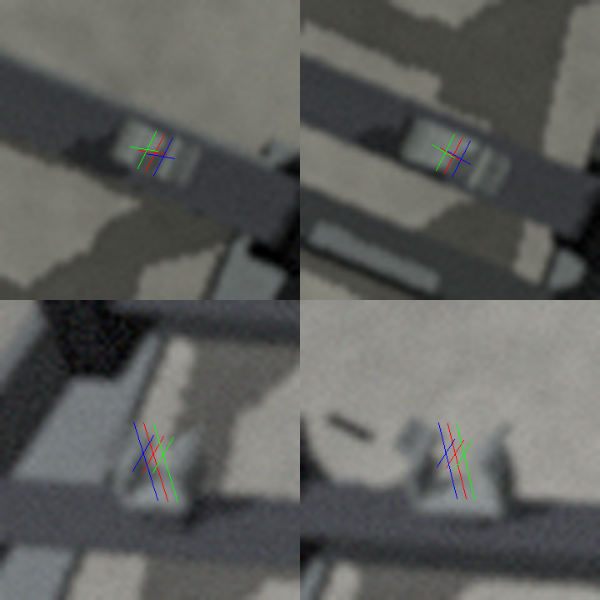

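```bash
python3 -m pendant '[[[0,0.01,0.1,0,1],[0,0.01,0.1,0,1]]]'; python3 -m pendant '[[[0,0,0.1,0,1],[0,0,0.1,0,1]]]'; python3 -m pendant '[[[0,0,0.1,0,1],[0,0,0.1,0,1]]]'; python3 ovs.py screwdriver s13.png -.025 -.003 5 50 290 130 120 5; python3 wr.py none w9.png
```

```text
t: 21.25
tool_pos: [0.5456, -0.3075, 0.1411]
eef_rot: [-3.141, 0.002, 2.755]
force: [0.8, -1.9, 2.5]
opening: 0.0199
t: 21.45
tool_pos: [0.5455, -0.3075, 0.1359]
eef_rot: [-3.141, 0.001, 2.755]
force: [-0.0, -1.9, 4.8]
opening: 0.0198
t: 21.65
tool_pos: [0.5452, -0.3073, 0.1307]
eef_rot: [3.142, -0.0, 2.755]
force: [-2.5, -1.2, 4.3]
opening: 0.02
```

View pics/s13.png

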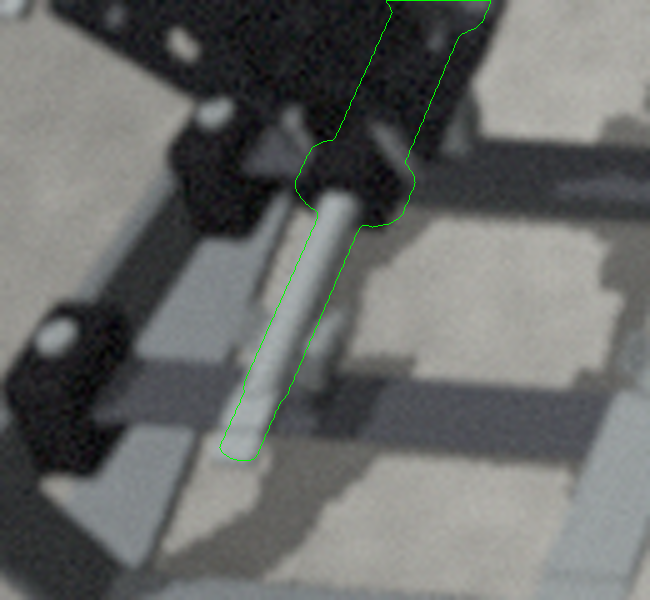

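View pics/w9.png

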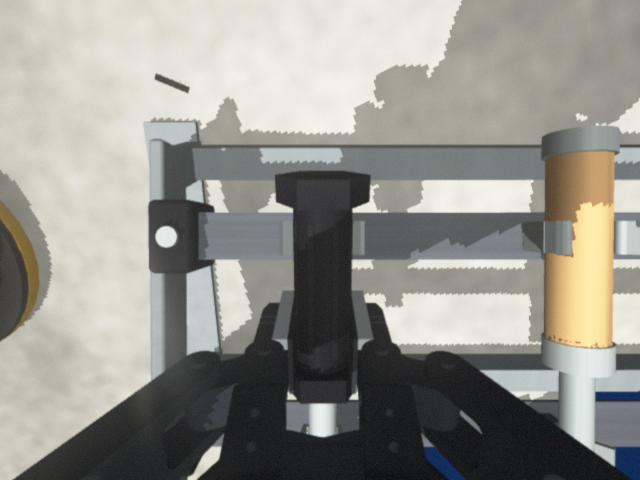

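```bash
python3 -m pendant '[[[0,0,0.1,0,1],[0,0,0.1,0,1]]]'; python3 -m pendant '[[[0,0,0.1,0,1],[0,0,0.1,0,1]]]'; python3 -m pendant '[[[0,0,0.1,0,1],[0,0,0.1,0,1]]]'; python3 -m pendant '[[[0,0,0.1,0,1],[0,0,0.1,0,1]]]'; python3 ovs.py screwdriver s14.png -.025 -.003 12 50 290 130 120 5
```

```text
t: 21.95
tool_pos: [0.5451, -0.3072, 0.1256]
eef_rot: [3.142, -0.001, 2.755]
force: [-3.8, 0.8, 3.0]
opening: 0.0202
t: 22.15
tool_pos: [0.5455, -0.3075, 0.121]
eef_rot: [-3.141, 0.001, 2.755]
force: [-0.7, -2.0, 7.0]
opening: 0.0198
t: 22.35
tool_pos: [0.5463, -0.3079, 0.117]
eef_rot: [-3.141, 0.004, 2.755]
force: [2.2, -2.0, 11.4]
opening: 0.0195
t: 22.55
tool_pos: [0.5459, -0.3075, 0.1118]
eef_rot: [-3.141, 0.002, 2.756]
force: [0.1, 0.5, 12.7]
opening: 0.0199
```

View pics/s14.png

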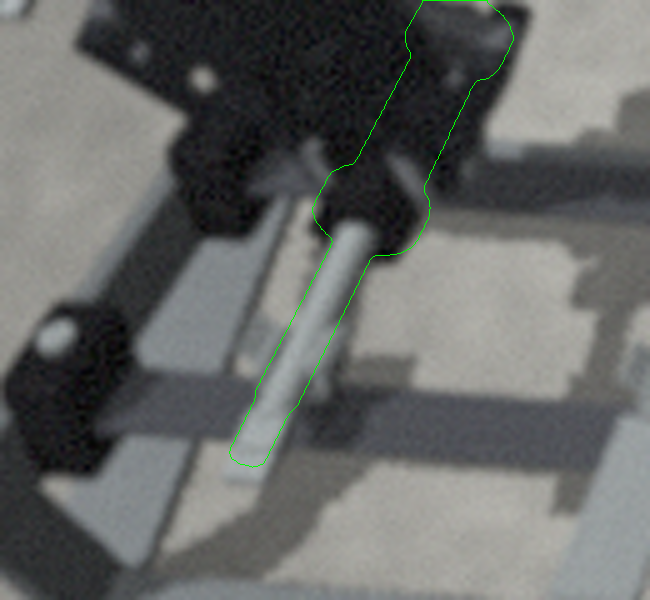

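```bash
python3 -m pendant '[[[0,0,0.1,0,1],[0,0,0.1,0,1]]]'; python3 -m pendant '[[[0,0,0.1,0,1],[0,0,0.1,0,1]]]'; python3 -m pendant '[[[0,0,0.08,0,1],[0,0,0.08,0,1]]]'; python3 ovs.py screwdriver s15.png -.025 -.003 18 50 290 130 120 5;python3 wr.py none w10.png
```

```text
t: 22.8
tool_pos: [0.5461, -0.3076, 0.1071]
eef_rot: [-3.141, 0.003, 2.756]
force: [-1.2, 0.8, 13.3]
opening: 0.0195
t: 23.0
tool_pos: [0.5453, -0.3073, 0.1012]
eef_rot: [-3.141, 0.0, 2.755]
force: [-3.1, 0.6, 9.7]
opening: 0.0199
t: 23.2
tool_pos: [0.5461, -0.3077, 0.0982]
eef_rot: [-3.141, 0.003, 2.755]
force: [-0.3, 0.7, 15.1]
opening: 0.0202
```

View pics/s15.png

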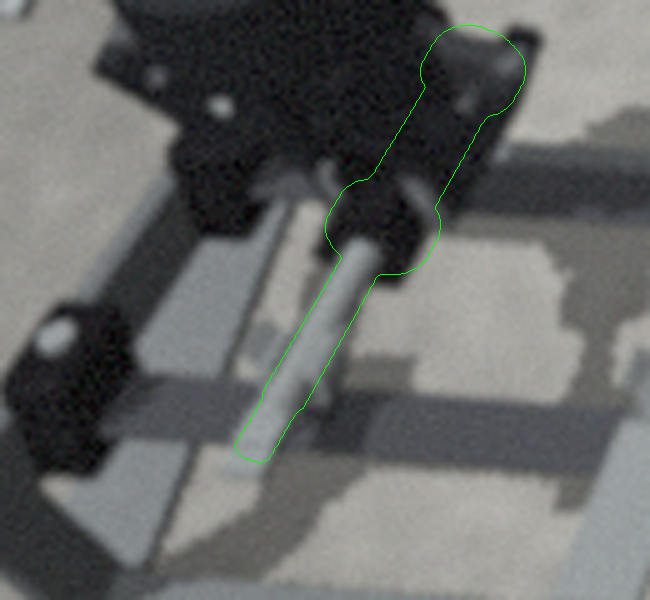

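View pics/w10.png

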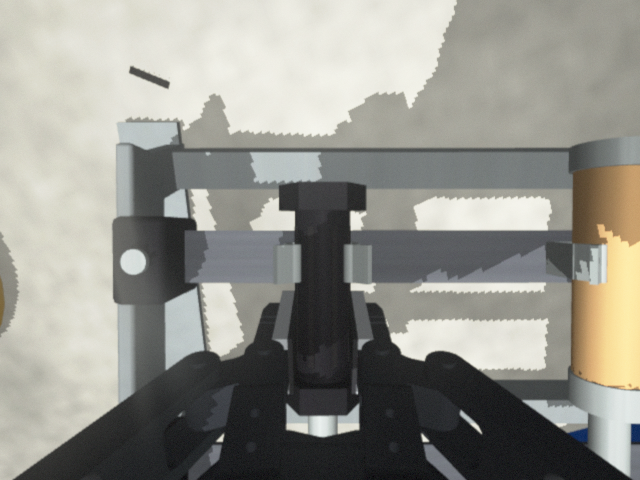

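```bash
python3 -m pendant '[[[0,0,-0.2,0,1],[0,0,-0.37,0,1],[0,0,-0.37,0,1]]]'; python3 -m pendant '[[[0,0,0,0,0.5],[0,0,0,0,0.5],[0,0,0,0,0.5]]]';  python3 -m pendant '[[[0,0,-0.6,0,0.5],[0,0,-1.3,0,0.5],[0,0,-2,0,0.5],[0,0,-2,0,0.5],[0,0,-2,0,0.5]]]'; python3 - <<'E'
from plant import robot,grab_frame
from h import *
s=robot.read_state();f=wristframe(grab_frame("wrist"),s);print(s["tool_pos"])
L=np.array([.5175,-.2997,.1043])+.003*np.array([.378,.926,0]);H=L+[.0881,-.036,.0309];u=(H-L)/.1
o=L+u*.055
m=render("screwdriver",(*o,-.387),f,np.radians(18));im=f["color"][:,:,::-1].copy()
c,_=cv2.findContours((m>.5).astype(np.uint8),0,1);cv2.imwrite("pics/a6.png",im[80:,150:500]);cv2.drawContours(im,c,-1,(0,255,0),1);cv2.imwrite("pics/a7.png",np.hstack([cv2.imread("pics/a6.png"),im[80:,150:500]]))
f=grab_frame("scene");cv2.imwrite("pics/s16.png",cv2.resize(f["color"][270:420,50:250,::-1],None,fx=4,fy=4))
E
```

```text
t: 23.6
tool_pos: [0.5442, -0.307, 0.1149]
eef_rot: [3.141, -0.003, 2.755]
force: [-4.8, -0.4, 0.6]
opening: 0.0196
t: 23.9
tool_pos: [0.5452, -0.3071, 0.115]
eef_rot: [3.141, -0.001, 2.755]
force: [0.9, 0.0, -0.7]
opening: 0.0429
t: 24.4
tool_pos: [0.5453, -0.3072, 0.2156]
eef_rot: [-3.141, 0.001, 2.755]
force: [0.3, -0.1, 0.0]
opening: 0.0428
[ 0.54531866 -0.30724813  0.2155883 ]
```

View pics/a7.png

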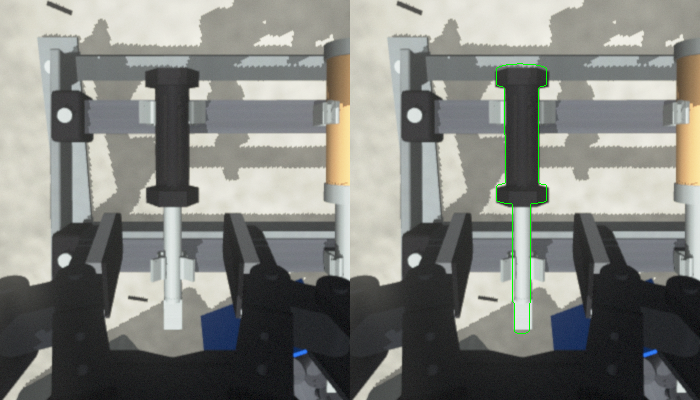

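View pics/s16.png

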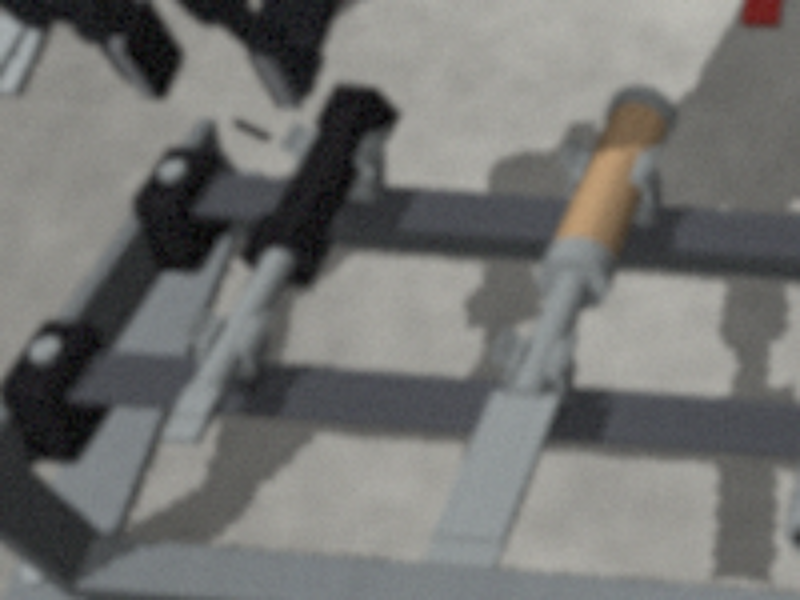

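```bash
python3 to.py .5829 -.3232 .165 2.7545; python3 -m pendant '[[[-0.81,0,0,0,1],[-0.81,0,0,0,1],[-0.81,0,0.5,0,1],[-0.81,0,1,0,1],[-0.81,0,1,0,1],[-0.81,0,1,0,1]]]'; python3 -m pendant '[[[0,0,0.1,0,1],[0,0,0.2,0,1],[0,0,0.2,0,1]]]'; python3 -m pendant '[[[0,0,0.1,0,1],[0,0,0.1,0,1]]]'; python3 -m pendant '[[[0,0,0.1,0,1],[0,0,0.1,0,1]]]'; python3 -m pendant '[[[0,0,0.1,0,1],[0,0,0.1,0,1]]]'
```

```text
t 24.5 pos [ 0.5449 -0.307   0.214 ] rpy [ 3.141e+00 -2.000e-03  2.755e+00] F [ 0.6 -0.5 -0.2] op 0.0428
shift [-0.83 -0.01  0.98] turn 0.01
t: 25.1
tool_pos: [0.5825, -0.3224, 0.1652]
eef_rot: [3.141, -0.001, 2.755]
force: [-0.1, 0.0, 1.4]
opening: 0.0002
t: 25.4
tool_pos: [0.5826, -0.3224, 0.155]
eef_rot: [3.142, -0.0, 2.755]
force: [0.2, 0.5, -0.3]
opening: 0.0003
t: 25.6
tool_pos: [0.5826, -0.3224, 0.1497]
eef_rot: [3.141, -0.001, 2.755]
force: [-0.6, 0.3, -0.2]
opening: -0.0001
t: 25.8
tool_pos: [0.5826, -0.3225, 0.1447]
eef_rot: [3.142, -0.0, 2.755]
force: [0.1, 0.3, 1.0]
opening: 0.0001
t: 26.0
tool_pos: [0.5829, -0.3227, 0.1402]
eef_rot: [-3.141, 0.001, 2.755]
force: [0.2, 0.2, 4.8]
opening: 0.0001
```

Contact right at the home height. I'll press on to ~15 N, then check the handle.

```bash
python3 -m pendant '[[[0,0,0.1,0,1],[0,0,0.1,0,1]]]'; python3 -m pendant '[[[0,0,0.1,0,1],[0,0,0.1,0,1]]]'; python3 -m pendant '[[[0,0,0.1,0,1],[0,0,0.1,0,1]]]'; python3 -m pendant '[[[0,0,-0.5,0,1],[0,0,-0.8,0,1],[0,0,-0.8,0,1]]]'; python3 to.py .5418 -.3064 .155 2.7545
```

```text
t: 26.2
tool_pos: [0.5833, -0.3229, 0.1361]
eef_rot: [-3.141, 0.003, 2.755]
force: [0.4, -1.1, 8.8]
opening: -0.0003
t: 26.4
tool_pos: [0.5836, -0.323, 0.1318]
eef_rot: [-3.141, 0.004, 2.755]
force: [1.4, -0.8, 12.2]
opening: -0.0001
t: 26.6
tool_pos: [0.584, -0.3233, 0.1276]
eef_rot: [-3.141, 0.005, 2.755]
force: [2.3, -0.5, 15.9]
opening: -0.0004
t: 26.9
tool_pos: [0.5834, -0.3229, 0.1676]
eef_rot: [-3.141, 0.004, 2.755]
force: [-0.3, -0.5, -0.2]
opening: -0.0001
t 26.9 pos [ 0.5834 -0.3229  0.1676] rpy [-3.141  0.004  2.755] F [-0.3 -0.5 -0.2] op -0.0001
shift [ 0.9  -0.01  0.25] turn 0.01
```

```bash
python3 -m pendant '[[[0.9,0,0,0,1],[0.9,0,0.25,0,1],[0.9,0,0.4,0,1]]]'; python3 -m pendant '[[[0,0,0.1,0,1],[0,0,0.2,0,1]]]'; python3 -m pendant '[[[0,0,0.1,0,1],[0,0,0.1,0,1]]]';python3 -m pendant '[[[0,0,0.1,0,1],[0,0,0.1,0,1]]]';python3 -m pendant '[[[0,0,0.1,0,1],[0,0,0.1,0,1]]]';python3 -m pendant '[[[0,0,0.1,0,1],[0,0,0.1,0,1]]]'
```

```text
t: 27.2
tool_pos: [0.5404, -0.3052, 0.144]
eef_rot: [3.141, -0.001, 2.755]
force: [-0.1, 0.5, -0.1]
opening: 0.0001
t: 27.4
tool_pos: [0.5417, -0.3059, 0.1348]
eef_rot: [-3.142, 0.001, 2.755]
force: [1.8, -0.1, 3.7]
opening: -0.0
t: 27.6
tool_pos: [0.5417, -0.3059, 0.1302]
eef_rot: [-3.141, 0.001, 2.755]
force: [0.3, -0.7, 5.3]
opening: 0.0004
t: 27.8
tool_pos: [0.542, -0.3061, 0.1261]
eef_rot: [-3.141, 0.003, 2.755]
force: [0.9, -0.6, 9.1]
opening: -0.0002
t: 28.0
tool_pos: [0.5424, -0.3063, 0.1218]
eef_rot: [-3.141, 0.004, 2.755]
force: [1.6, -0.8, 12.9]
opening: 0.0001
t: 28.2
tool_pos: [0.5426, -0.3065, 0.1175]
eef_rot: [-3.141, 0.005, 2.755]
force: [0.4, 0.2, 16.0]
opening: 0.0004
```

```bash
python3 -m pendant '[[[0,0,-1,0,0.8],[0,0,-2,0,0.8],[1.5,0,-2.8,0,0.8],[3,0,-2.8,0,0.8],[4,0,-2.8,0,0.8],[4,0,-2.8,0,0.8],[4,0,-2.8,0,0.8]]]'; python3 - <<'E'
from plant import robot,grab_frame
from h import *
f=grab_frame("scene");cv2.imwrite("pics/f1.png",f["color"][:,:,::-1]);f=grab_frame("top");cv2.imwrite("pics/f2.png",f["color"][:,:,::-1])
E
```

```text
t: 28.9
tool_pos: [0.3528, -0.2287, 0.2559]
eef_rot: [-3.141, 0.001, 2.755]
force: [0.4, -0.3, -0.2]
opening: 0.017
```

View pics/f1.png

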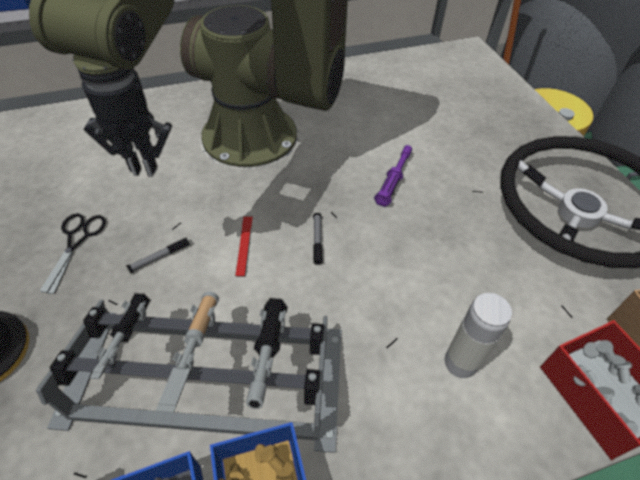

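View pics/f2.png

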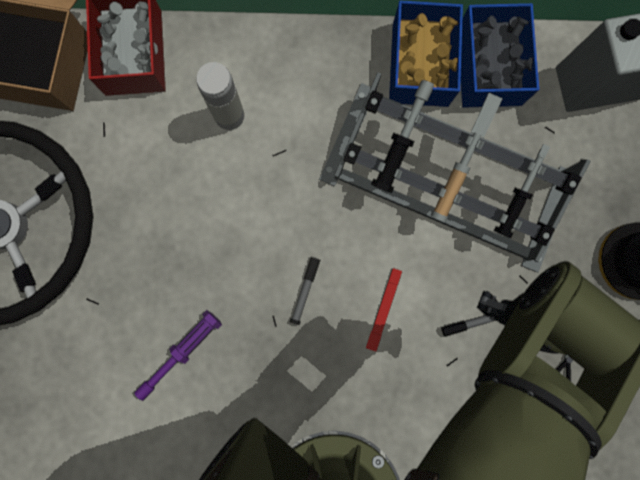

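Both tools sit in their clips with the handle at the low end. In the top view the nut driver is at about (403,140) and the screwdriver at about (522,195), and the bystanders are where they were. The arm is clear, so I'm handing the job in.

```bash
python3 -c "
from plant import robot
print(robot.finish_job())"
```

```text
the job is handed in; nothing more can be done
None
```

Both tools are back on the rack, handle at the low end: the nut driver in the wide clips and the screwdriver in the slim clips. I handed the job in at about 29 s of the 69 s allowed.

- **Seating:** I held each tool by its grip, pressed it down onto both rails and let go. I then pressed the shank and the handle of each with closed fingers, up to about 16–18 N. Contact came within about 4 mm of the calculated home height, and the force rose smoothly with no late snap. I saw only one clear force drop per tool during insertion, so "all four clips home" rests on these heights and pushes, not on four separate snaps.
- **Pictures:** The home-pose overlays matched the wrist pictures to about 1–2 mm. In the scene picture the nut driver's overlay was off by about 2 pixels (4 mm), roughly uniform along the tool, which I put down to calibration.
- **Disagreement:** The fixed cameras and the wrist camera differed by 3–4 mm sideways on where the rack stands. I went mainly by the wrist camera, and the tools went in centred.
- **Bystanders:** In the last pictures the spray can, trim wedge, markers and purple look-alike are in their original places, and the arm is clear of everything.

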